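# Strip the T-slot measuring fixture

## Robot

A 6-joint arm with a two-finger parallel gripper is mounted at the origin on the work surface. World frame = base frame: x ahead of the robot, y to its left, z up, the work surface at z = 0. Lengths are in m, angles in degrees, forces in N, time in s.
With the tool pointing down it reaches from about 0.25 to 0.725 m from the base axis. Payload 9.7 kg.
Tool frame: the origin (TCP) lies at the very end of the fingers, on their centre line; the grasp point (between the pads) lies 19 mm behind it (bot.pinch_z is the distance from the TCP to the grasp point, in m); x points along the fingers, z is the direction in which the jaws open and shut, and the axes are right-handed (so a half turn about x gives the same grasp; the last joint's range is limited). The gripper opens to 85 mm and grips with 20 to 120 N. Pads are 22 mm wide; open, the fingers measure 114 mm over their backs; the gripper's body (76 mm by 85 mm) begins 54 mm behind the grasp point. The pads swing forward as they close: fully open they stand 13 mm farther back than shut.
Start: joints at [74.026, 4.979, 10.078, 95.1, 0, 90], TCP at [0.151, 0.529, 0.231] pointing down, gripper open.
Joint ranges: [-179.16, 179.16], [-48.56, 103.87], [-65.8, 70.77], [-126.05, 130.52], [-82.76, 87.17], [-180, 180]. Speed limits (degrees/s): [127.2, 127.2, 147.25, 180, 180, 180].

## Interface

Orientations are given as [roll, pitch, yaw] about the fixed x, y, z axes, in that order (R = Rz(yaw) Ry(pitch) Rx(roll)).
In Python, from workcell import bot gives the robot as it stands.
- The arm moves only by the tool play_rows, never from a script. Its argument "rows" is a list of rows, each a list of 3 entries, a list of its own where there are three numbers: the shift along the tool's x, y, z in cm, then the turn about the tool's x in degrees, then the finger opening in cm, from 0 to 8.54. A call has 1 to 12 rows; each row is the pose to reach, as a shift and turn from the pose commanded when the call began, along the tool's axes at that moment; what a row does not reach only later rows make up. A row lasts 1/12 s, in which the tool goes at most 41.7 mm and 7.16 degrees, less where a joint would pass 70% of its speed; a pose out of reach is approached as far as the arm can. A call with a gripper value outside its range is refused whole. The fingers move at their own pace and stop on an object; "squeeze" is the grip in N (left out, the last holds). Time passes only in rows, so rows that repeat a pose let the fingers close. It gives the time, the measured TCP pose, the force and the opening at its end, in the units of the state.
- bot.get_obs(): the state, without advancing time (a new reading comes with each control period).
- bot.camera(name): name is "scene" or "side" or "wrist"; returns (picture, depth): 420x560x3 uint8, blue, green, red; 420x560 float32, m along the optical axis (not along the pixel's ray), 0 where there is no reading.
- bot.camera_model(name): a dict with "fx", "fy", "cx", "cy" (pixels), "origin" and "attitude" of the camera in the world; the wrist camera has in their place "mount" (4x4, takes a point from camera to tool coordinates, whose origin is the TCP and whose axes are the tool frame's). Camera axes: x right, y down, z forward; pixel columns grow to the right and rows downward; lengths in m; the calibration is good to about 2 mm. A picture is of the moment at which its call begins: read the wrist's pose just before it. camera_model takes no time and is no camera call.
- bot.job_done(): hands the job in, once; it reports no verdict.
The state is a dict: "time": time; "q": joint angles; "qd": joint speeds; "joint_efforts": joint torques, N m; "ee_pos": TCP position; "tcp_rot": TCP orientation; "wrist_force": force on the tool from outside, world axes, zero at the start; "torque": the same for the moment, N m; "opening": finger opening in m.
Only numpy, scipy, OpenCV 4.12 (cv2) and the standard library are available. Lean on these libraries where they do the work, as an engineer would, in place of code of your own. Each camera call takes 0.05 s, during which the arm holds its last target.

## Task

Strip the T-slot fixture on the lab bench: take the black instrument case off its end and lay it right way up in the middle of the cork mat, lengthwise; then swing the keeper bar open as far as it goes, slide every stop along the slot to the open bay, lift it out and put it in the tray. When all the stops are in the tray, swing the keeper bar fully back across the plate; leave the other things on the bench where they are.

Things in the scene. Friction and masses are not known exactly. Their poses are not given: they have to be found in the camera images.
- plate: Aluminium T-slot plate, 120 mm (x) x 370 mm (y) x 30 mm high, fixed to the bench. Origin on its underside; it spans x -60 to 60 and y -200 to 170 mm of its own frame. The T-slot runs along y at x = 0: opening 16 mm wide between lips (22 to 30 mm above the bench), below them 30 mm wide and 12 mm high, floor 10 mm above the bench.
- bay (a point): Middle of the slot's open bay on the plate's top, at y = -140 mm of the plate. The lips run from the closed end (block at y = 156 to 170 mm) to y = -80 mm; from there to y = -200 mm is the bay, without lips, 40 mm wide, open at its end. A stop whose 36 mm long foot is wholly past y = -80 mm lifts straight out.
- keeper (a joint): Angle of the keeper bar about its upright pin, rad: 0 = closed, square across the plate at the end of the lips (pointing along the plate's -x); 1.65 = fully open against its stop, pointing about along the plate's -y. Opens anticlockwise seen from above: its direction in the plate's frame is at angle pi + value. Stays where left; about 1 N at the free end moves it.
- keeper_pin (a point): Axis of the bar's pin, at the bar's mid height (42 mm above the bench), at x = 75, y = -80 mm of the plate. The pin boss is 28 mm across, its top 54 mm above the bench.
- keeper_end (a point): Point on the centreline of the steel keeper bar 170 mm from the pin, 20 mm short of its free end. Bar 20 mm wide, 16 mm tall, from 34 to 50 mm above the bench, 190 mm long from the pin.
- case_centre (a point): Centre (half-way up) of the black plastic instrument case, 170 mm (x) x 50 mm (y) x 45 mm (z, up), about 300 g, two grey catches on one long side. At the start it lies across the open bay on top of the plate (30 mm above the bench), in the way of the bar and the stops.
- stop0_centre (a point): Centre (half-way up, 30.5 mm above its underside) of a fence stop: metal T-shaped block 61 mm tall, 150 g; two to four alike stand in the slot (absent ones read None). z points up. From below: foot 26 (x) x 36 (y) x 9 mm, neck 13 x 36 x 12.5 mm, head 28 (x) x 36 (y) x 39.5 mm, the part to grip. x is across the slot, y along it.
- stop1_centre (a point): Centre of a second stop, like stop0; may be absent. In the slot the foot rests on the slot's floor, the centre 40.5 mm above the bench, the head from 31.5 to 71 mm; side play about 1.5 mm each way, upward play 3 mm. Places along the slot are about 53 mm apart.
- stop2_centre (a point): centre (half-way up) of a stop; see stop0_centre. May be absent.
- stop3_centre (a point): centre (half-way up) of a stop; see stop0_centre. May be absent.
- mat: Cork mat on the bench, 220 mm (x) x 110 mm (y) x 3 mm, fixed; origin at the centre of its underside. The case goes in its middle, its length along the mat's x. May lie to the left or the right of the plate.
- tray: Open plastic tray, 220 mm (x) x 150 mm (y), 45 mm high, walls and floor 4 to 5 mm thick, fixed; origin at the centre of its underside. On the other side of the plate from the mat. Four stops fit in a row 50 mm apart along x; they may stand or lie.
- foam: White packing foam block, 100 x 200 x 45 mm, bystander beyond the plate; origin under its centre.
- calculator: Pocket calculator, 150 x 75 x 16 mm, bystander; origin under its centre.
- caliper: Digital caliper lying flat, 160 mm long, bystander; origin under its centre.
Mind the look-alikes: they are no part of the job. What is meant by the part that bears case_centre is not blue or turquoise, and is the larger of those in its own colour.

How it is judged (in metres and radians):
On the way, in this order (a step that is already met when the one before it is completed fails the run):
1. the case lies in the middle of the mat, lengthwise, right way up (x of case_centre in the frame of mat between -0.05 and 0.05 m and y of case_centre in the frame of mat between -0.035 and 0.035 m and z of case_centre in the frame of mat below 0.034 m and angle between the x axis of case_centre and the x axis of mat, either way round below 0.3 rad and angle between case_centre's own z axis and vertical below 0.1 rad), for 0.2 s.
2. the keeper bar is swung fully open (value of joint keeper above 1.55 rad), for 0.2 s.
3. every stop is in the tray (x of stop0_centre in the frame of tray between -0.106 and 0.106 m and y of stop0_centre in the frame of tray between -0.071 and 0.071 m and z of each of stop0_centre, stop1_centre, stop2_centre, stop3_centre in the frame of tray below 0.07 m and x of stop1_centre in the frame of tray between -0.106 and 0.106 m and y of stop1_centre in the frame of tray between -0.071 and 0.071 m and x of stop2_centre in the frame of tray between -0.106 and 0.106 m and y of stop2_centre in the frame of tray between -0.071 and 0.071 m and x of stop3_centre in the frame of tray between -0.106 and 0.106 m and y of stop3_centre in the frame of tray between -0.071 and 0.071 m), for 0.2 s.
4. the keeper bar is swung fully back across the plate (value of joint keeper below 0.1 rad), for 0.2 s.
At the end, for the whole second after the job is handed in: Every stop present is at rest inside the tray, the case lies at rest right way up on the mat (centre within 50 mm along and 35 mm across of the mat's middle, lengthwise within 0.3 rad), and the keeper bar is within 0.1 rad of fully closed (all of step 1 and all of step 3 and value of joint keeper below 0.1 rad and linear speed of each of case, stop0, stop1, stop2, stop3 below 0.02 m/s); the robot touches nothing.
It fails at once if the foam is shifted more than 40 mm (distance of foam from where it was at the start of the episode above 0.04 m).
It fails at once if the calculator is shifted more than 40 mm (distance of calculator from where it was at the start of the episode above 0.04 m).
It fails at once if the caliper is shifted more than 40 mm (distance of caliper from where it was at the start of the episode above 0.04 m).
Of stop0, stop1, stop2, stop3 only 2 to 4 are there at a start; the rules pass over those that are not, and their reading is None.
At some moment in a run one of case may be knocked a few centimetres aside while the robot is not near it.
Once in a run the grip may slacken for a moment while it holds something.
It also fails if it takes over 210 s, if anything falls off the work surface, if the arm or the gripper's body presses on something with over 40 N, if the wrist force passes 120 N, or if a joint passes its speed limit or range.

## Working session

There is one attempt and no reset: what is moved stays moved. The work goes in short steps, Python scripts to look and compute and a tool call to move; the robot and the scene stay as the last step left them, time stands still between calls to the robot, and variables do not carry over. Pictures are saved under pics/ and viewed, and the job is handed in when it is done.

Besides the shell and the picture viewer there is one more tool, called after ">>>" as name(argument=value, ...) on one line, values as JSON. play_rows: Moves the arm, as the interface text tells. Its arguments: {"type":"object","properties":{"rows":{"type":"array"},"squeeze":{"type":"number"}},"required":["rows"]}

```bash
ls; mkdir -p pics; cat > h.py <<'E'
import numpy as np, cv2
from workcell import bot
from scipy.spatial.transform import Rotation as R
def snap(name,fn):
    o=bot.get_obs(); im,d=bot.camera(name); cv2.imwrite('pics/'+fn+'.png',im); np.savez('pics/'+fn+'.npz',im=im,d=d,p=o['ee_pos'],r=o['tcp_rot']); return im,d
E
python3 - <<'E'
from h import *
print(bot.get_obs())
for n in ['scene','side','wrist']:
    print(n,bot.camera_model(n)); snap(n,n+'0')
E
```

```text
pics
{'time': 0.0, 'q': array([ 7.40259303e+01,  5.01269745e+00,  1.00341809e+01,  9.51006933e+01,
       -2.62105866e-04,  9.00001238e+01]), 'qd': array([-0.00586202, -0.01280313,  0.02159888,  0.02422531,  0.08529754,
        0.00900211]), 'joint_efforts': array([-3.22016807e-03, -5.20396650e+01,  4.64799249e+01,  1.63548131e-02,
       -1.76177346e-04,  1.47358247e-05]), 'ee_pos': array([0.15129712, 0.52853369, 0.23056531]), 'tcp_rot': array([-179.81028514,   89.92078963, -105.78447844]), 'wrist_force': array([ 0.20852271,  1.10104888, -0.37171815]), 'torque': array([ 0.02944348,  0.00785338, -0.02709808]), 'opening': 0.08520764991195047}
scene {'fx': 400.5750934193913, 'fy': 400.5750934193913, 'cx': 276.1794018766658, 'cy': 208.88695670514716, 'origin': array([ 0.82508149, -0.4267763 ,  0.80578613]), 'attitude': array([-143.56346576,   -0.27018721,   36.04818304])}
side {'fx': 380.90010285102414, 'fy': 380.90010285102414, 'cx': 278.6577540874226, 'cy': 209.03257842591353, 'origin': array([0.38497176, 0.76647053, 0.73891475]), 'attitude': array([-130.86828943,    0.82830388, -172.2480732 ])}
wrist {'fx': 353.6117056477971, 'fy': 353.6117056477971, 'cx': 279.62822334363403, 'cy': 214.693772308789, 'mount': array([[-1.68948889e-03, -2.73121208e-01,  9.61978145e-01,
        -1.41662531e-01],
       [-1.50497037e-04, -9.61979438e-01, -2.73121839e-01,
         7.01775894e-02],
       [ 9.99998561e-01, -6.06211173e-04,  1.58414964e-03,
         3.40681396e-04],
       [ 0.00000000e+00,  0.00000000e+00,  0.00000000e+00,
         1.00000000e+00]])}
```

View pics/scene0.png

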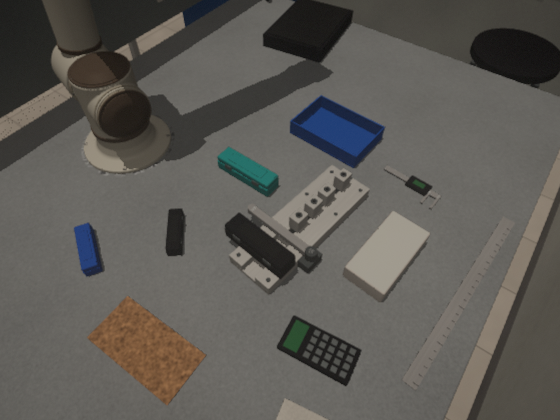

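View pics/side0.png

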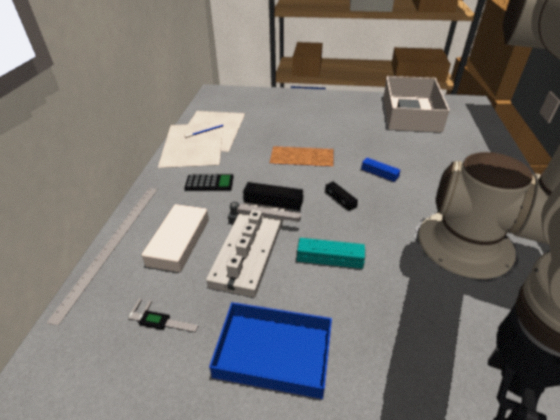

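View pics/wrist0.png

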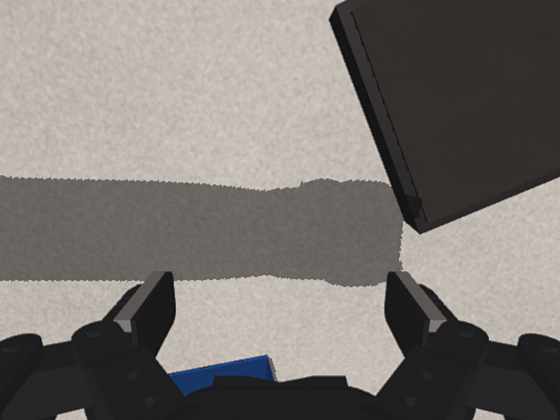

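The scene view shows these candidates for the case: large black (260,245) on the plate, small black (175,232), teal (248,170) and blue (88,248). The large black one fits, being neither blue nor turquoise and the larger of the two blacks. The mat is at (147,348), the tray at (337,130), and four stops stand at about (299,218)–(343,178).

```bash
cat >> h.py <<'E'
def cam(name,fn=None):
    m=bot.camera_model(name)
    K=(m['fx'],m['fy'],m['cx'],m['cy'])
    if name=='wrist':
        z=np.load('pics/'+fn+'.npz'); T=np.eye(4); T[:3,:3]=R.from_euler('xyz',z['r'],degrees=True).as_matrix(); T[:3,3]=z['p']
        T=T@m['mount']; return K,T[:3,:3],T[:3,3]
    return K,R.from_euler('xyz',m['attitude'],degrees=True).as_matrix(),np.array(m['origin'])
def cloud(name,fn):
    z=np.load('pics/'+fn+'.npz'); d=z['d']; K,Rm,o=cam(name,fn)
    v,u=np.mgrid[0:420,0:560]
    P=np.stack([(u-K[2])/K[0]*d,(v-K[3])/K[1]*d,d],-1)@Rm.T+o
    P[d==0]=np.nan
    return z['im'],P
def onplane(name,fn,uv,h):
    K,Rm,o=cam(name,fn); uv=np.atleast_2d(uv).astype(float)
    r=np.stack([(uv[:,0]-K[2])/K[0],(uv[:,1]-K[3])/K[1],np.ones(len(uv))],-1)@Rm.T
    return o+r*((h-o[2])/r[:,2])[:,None]
def rect(P): # xy in m
    (c,s,a)=cv2.minAreaRect((P[:,:2]*1000).astype(np.float32)); return np.round(c,1),np.round(s,1),round(a,1)
E
python3 - <<'E'
from h import *
for n in ['scene','side']:
    im,P=cloud(n,n+'0')
    hsv=cv2.cvtColor(im,cv2.COLOR_BGR2HSV)
    H,S,V=cv2.split(hsv)
    Z=P[...,2]; X=P[...,0];Y=P[...,1]
    print(n,'bench z',np.nanmedian(Z[(X>.2)&(X<.7)&(abs(Y)<.4)]))
    for nm,m in dict(mat=(H>5)&(H<20)&(S>110)&(V>80)&(X>.1)&(X<.8)&(Y<0),tray=(H>105)&(H<125)&(S>150)&(X>.3)&(Y>.1)&(Z>.035)&(Z<.06),case=(V<75)&(Z>.05)&(Z<.12)&(X>.25)&(X<.75)&(abs(Y)<.2),plate=(abs(Z-.03)<.004)&(S<60)&(V>110)&(X>.2)&(X<.65)&(Y>-.25)&(Y<.3)).items():
        m=m.astype(np.uint8)
        nn,l,st,ce=cv2.connectedComponentsWithStats(m)
        for i in range(1,nn):
            if st[i,4]>150:
                q=P[l==i]; print(nm,st[i,4],ce[i].round(),rect(q),'z',np.nanpercentile(q[:,2],[5,50,95]).round(4))
im=cv2.imread('pics/scene0.png'); cv2.imwrite('pics/c0.png',cv2.resize(im[140:300,190:400],None,fx=3.7,fy=3.7,interpolation=cv2.INTER_CUBIC))
E
```

```text
scene bench z 0.002528234034513188
mat 6062 [147. 349.] (array([ 469.2, -372.5]), array([219.7, 108.3]), 1.5) z [0.0024 0.0047 0.007 ]
tray 253 [339. 138.] (array([461.1, 369.7]), array([152.2, 219.4]), 86.7) z [0.0411 0.0454 0.0485]
case 1819 [260. 243.] (array([528.1, -77. ]), array([ 49.8, 168.5]), 84.2) z [0.0558 0.0761 0.0788]
plate 893 [305. 196.] (array([529.9, 124.8]), array([233.9,  51.5]), 86.2) z [0.0294 0.0315 0.0335]
plate 1424 [332. 213.] (array([603.5, 117.3]), array([233.6,  53.1]), 83.4) z [0.0293 0.0315 0.0334]
plate 210 [240. 256.] (array([ 502.4, -112.7]), array([32.1, 41.2]), 83.8) z [0.0294 0.0315 0.0334]
plate 243 [267. 278.] (array([ 582.1, -121.5]), array([33.6, 38.8]), 85.0) z [0.0289 0.0313 0.0334]
side bench z -0.00017995175732421487
mat 1390 [322.   9.] (array([  422.4, -1701.4]), array([639.6, 341.7]), 1.2) z [0.1639 0.1749 0.1781]
mat 2107 [330.  72.] (array([  421.2, -1736.2]), array([643.7, 408.2]), 0.5) z [-0.2141 -0.2071 -0.1353]
mat 1022 [302. 156.] (array([ 469.6, -371.3]), array([215.4, 113.2]), 0.9) z [-0.001   0.0014  0.004 ]
tray 1037 [271. 349.] (array([460.3, 372. ]), array([151.2, 217.5]), 86.9) z [0.0357 0.0423 0.0453]
case 975 [273. 194.] (array([525.4, -72.5]), array([ 52.3, 166. ]), 83.1) z [0.0525 0.0726 0.0757]
plate 979 [227. 252.] (array([605.8, 108.8]), array([249.3,  54. ]), 85.5) z [0.027  0.0289 0.031 ]
plate 1425 [257. 255.] (array([535.7, 115.5]), array([249.7,  54.4]), 83.5) z [0.0267 0.0288 0.0309]
```

View pics/c0.png

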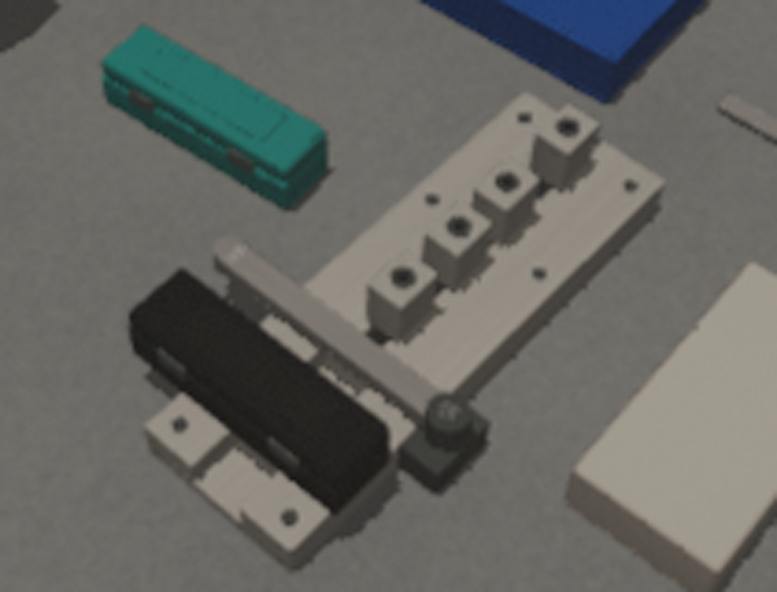

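The crop confirms it: the large black case with grey catches lies right way up across the bay, beside the closed keeper bar. Next I'll measure the plate angle, the stops, the pin and the gap to the bar.

```bash
python3 - <<'E'
from h import *
for n in ['scene','side']:
    im,P=cloud(n,n+'0'); Z=P[...,2].copy(); X=P[...,0];Y=P[...,1]
    off=.002 if n=='scene' else -.001
    Z-=off
    V=cv2.cvtColor(im,cv2.COLOR_BGR2GRAY)
    for nm,m in dict(stop=(abs(Z-.071)<.004)&(X>.4)&(X<.7)&(Y>-.03)&(Y<.3),bar=(abs(Z-.05)<.004)&(X>.38)&(X<.72)&(Y>-.09)&(Y<.02)&(V>70),pin=(Z>.053)&(Z<.06)&(X>.6)&(X<.7)&(Y>-.1)&(Y<.05),case=(abs(Z-.075)<.004)&(X>.25)&(X<.75)&(Y>-.2)&(Y<-.03)).items():
        nn,l,st,ce=cv2.connectedComponentsWithStats(m.astype(np.uint8),connectivity=4)
        for i in range(1,nn):
            if st[i,4]>25:
                q=P[l==i]; print(n,nm,st[i,4],ce[i].round(),rect(q),'mean',np.nanmean(q,0).round(4))
    # plate right edge, left edge lines
    m=(abs(Z-.03)<.004)&(X>.45)&(X<.7)&(Y>-.02)&(Y<.26)
    q=P[m]; 
    for lohi in (0,1):
        ys=np.arange(.02,.2,.01); xs=[(np.percentile(q[abs(q[:,1]-y)<.005,0],[1,99])[lohi]) for y in ys]
        f=np.polyfit(ys,xs,1); print('edge',lohi,'slope deg',np.degrees(np.arctan(f[0])).round(2),'x at y=.1',np.polyval(f,.1).round(4))
    # case edges in y
    m=(abs(Z-.075)<.004)&(V<90)&(X>.44)&(X<.61)&(Y>-.2)&(Y<0); q=P[m]
    for lohi in (0,1):
        xs=np.arange(.46,.6,.01); ys=[(np.percentile(q[abs(q[:,0]-x)<.005,1],[1,99])[lohi]) for x in xs]
        f=np.polyfit(xs,ys,1); print('case edge',lohi,np.degrees(np.arctan(f[0])).round(2),'y at x=.527',np.polyval(f,.527).round(4))
o=bot.get_obs(); print(R.from_euler('xyz',o['tcp_rot'],degrees=True).as_matrix().round(3))
E
```

```text
scene stop 140 [343. 174.] (array([578.7, 195.2]), array([40., 28.]), 84.5) mean [0.5791 0.1939 0.072 ]
scene stop 145 [327. 189.] (array([571.3, 131.8]), array([37.9, 27.9]), 83.7) mean [0.5718 0.1303 0.0725]
scene stop 156 [314. 201.] (array([565.9,  83.3]), array([36.1, 27.5]), 84.3) mean [0.5662 0.0821 0.0725]
scene stop 169 [299. 215.] (array([559.7,  30.1]), array([36.4, 28.4]), 82.6) mean [0.5603 0.0291 0.0724]
scene bar 581 [278. 227.] (array([528.2, -12.2]), array([ 21.2, 180.2]), 84.1) mean [ 0.5318 -0.013   0.0514]
scene pin 59 [311. 251.] (array([628.6, -24.9]), array([19.5, 23.5]), 32.7) mean [ 0.6284 -0.0242  0.0562]
scene case 1451 [260. 240.] (array([527.2, -75.7]), array([ 48.4, 167.9]), 84.4) mean [ 0.5313 -0.0769  0.0766]
edge 0 slope deg 6.78 x at y=.1 0.5079
edge 1 slope deg 6.49 x at y=.1 0.6274
case edge 0 -5.49 y at x=.527 -0.0987
case edge 1 -6.51 y at x=.527 -0.0537
side stop 103 [255. 215.] (array([559.3,  32.3]), array([36.8, 26.9]), 82.9) mean [0.5586 0.0329 0.0696]
side stop 114 [248. 229.] (array([565.3,  84.5]), array([36.9, 27.9]), 83.5) mean [0.565  0.086  0.0697]
side stop 130 [242. 242.] (array([570.1, 132.9]), array([36.5, 28.1]), 81.6) mean [0.5705 0.1345 0.0697]
side stop 153 [234. 261.] (array([578.2, 196.1]), array([38.6, 28.3]), 83.5) mean [0.5779 0.1978 0.0696]
side bar 327 [270. 212.] (array([530.1, -10.1]), array([ 22.8, 179.1]), 84.5) mean [ 0.5264 -0.0097  0.0484]
side case 635 [273. 191.] (array([526.7, -72.6]), array([ 52.2, 166.5]), 83.1) mean [ 0.5253 -0.0708  0.0737]
edge 0 slope deg 6.51 x at y=.1 0.5079
edge 1 slope deg 6.39 x at y=.1 0.6271
case edge 0 -5.59 y at x=.527 -0.0953
case edge 1 -6.07 y at x=.527 -0.0498
[[-0.    -0.961  0.275]
 [-0.001  0.275  0.961]
 [-1.     0.    -0.001]]
```

```bash
cat >> h.py <<'E'
a=np.radians(-6.5); PX=np.array([np.cos(a),np.sin(a)]); PY=np.array([-np.sin(a),np.cos(a)]); PO=np.array([.5633,.065])
def pl(x,y): return PO+PX*x/1000+PY*y/1000   # plate mm -> world
def toplate(p): d=np.asarray(p)[:2]-PO; return np.array([d@PX,d@PY])*1000
def go(xy,z,ang):
    o=bot.get_obs(); M=R.from_euler('xyz',o['tcp_rot'],degrees=True).as_matrix()
    s=M.T@(np.r_[xy,z]-o['ee_pos'])*100
    c=np.degrees(np.arctan2(M[1,2],M[0,2])); d=(ang-c+90)%180-90
    print('t',round(o['time'],2),'at',o['ee_pos'].round(4),'jaw',c.round(1),'q6',o['q'][5].round(1),'open',o['opening'].round(4),'-> shift cm',s.round(2),'turn',round(-d,1))
E
python3 -c "
from h import *
go((.527,-.074),.14,84)"
```

```text
Traceback (most recent call last):
  File "h.py", line 32, in go
    print('t',round(o['time'],2),'at',o['ee_pos'].round(4),'jaw',c.round(1),'q6',o['q'][5].round(1),'open',o['opening'].round(4),'-> shift cm',s.round(2),'turn',round(-d,1))
                                                                                                           ^^^^^^^^^^^^^^^^^^
AttributeError: 'float' object has no attribute 'round'
```

```bash
sed -i "s/o\['opening'\].round(4)/round(o['opening'],4)/" h.py
python3 -c "
from h import *
go((.527,-.074),.14,84)"
```

```text
t 0.15 at [0.1513 0.5286 0.2307] jaw 74.0 q6 90.0 open 0.0852 -> shift cm [  9.12 -52.7  -47.59] turn -10.0
```

>>> play_rows(rows=[[[0,-26,-24],0,7.0],[[0,-26,-24],0,7.0],[[0,-26,-24],-5,7.0],[[0,-26,-24],-5,7.0],[[0,-26,-24],-10,7.0],[[0,-26,-24],-10,7.0],[[0,-26,-24],-10,7.0],[[0,-26,-24],-10,7.0],[[0,-26,-24],-10,7.0],[[0,-26,-24],-10,7.0],[[0,-26,-24],-10,7.0]])

```text
time: 1.07
ee_pos: [0.3357, 0.2257, 0.2313]
tcp_rot: [24.4, 90.0, 108.2]
wrist_force: [-0.6, 0.4, -0.0]
opening: 0.0702
```

```bash
python3 -c "
from h import *
go((.527,-.074),.14,84)"
```

```text
t 1.07 at [0.3357 0.2257 0.2313] jaw 83.9 q6 40.1 open 0.0702 -> shift cm [  9.12 -22.23 -27.75] turn -0.1
```

>>> play_rows(rows=[[[5,-22.2,-27.8],0,7.0],[[5,-22.2,-27.8],0,7.0],[[5,-22.2,-27.8],0,7.0],[[5,-22.2,-27.8],0,7.0],[[5,-22.2,-27.8],0,7.0],[[5,-22.2,-27.8],0,7.0],[[5,-22.2,-27.8],0,7.0],[[5,-22.2,-27.8],0,7.0],[[5,-22.2,-27.8],0,7.0],[[5,-22.2,-27.8],0,7.0],[[5,-22.2,-27.8],0,7.0],[[5,-22.2,-27.8],0,7.0]])

```text
time: 2.07
ee_pos: [0.527, -0.0718, 0.181]
tcp_rot: [66.8, 89.9, 150.8]
wrist_force: [-0.1, 0.4, 0.7]
opening: 0.0701
```

```bash
python3 -c "
from h import *
snap('wrist','w1')
go((.527,-.074),.043,84)"
```

```text
t 2.12 at [ 0.527  -0.0716  0.1814] jaw 84.1 q6 -1.9 open 0.0696 -> shift cm [13.84 -0.03 -0.24] turn 0.1
```

View pics/w1.png

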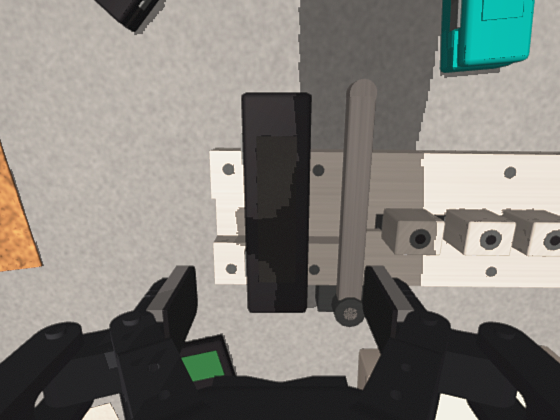

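The case spans columns 243–310, centred between the fingers, and the bar at about column 355 is clear to the right. Descending.

>>> play_rows(rows=[[[4,0,-0.2],0,7.0],[[8,0,-0.2],0,7.0],[[11,0,-0.2],0,7.0],[[12.5,0,-0.2],0,7.0],[[13.5,0,-0.2],0,7.0],[[13.8,0,-0.2],0,7.0],[[13.8,0,-0.2],0,7.0],[[13.8,0,-0.2],0,4.5],[[13.8,0,-0.2],0,4.0],[[13.8,0,-0.2],0,4.0],[[13.8,0,-0.2],0,4.0],[[13.8,0,-0.2],0,4.0]], squeeze=50)

```text
time: 3.12
ee_pos: [0.528, -0.075, 0.0453]
tcp_rot: [-79.1, 89.8, 4.9]
wrist_force: [-1.6, 1.8, 6.9]
opening: 0.0484
```

>>> play_rows(rows=[[[0,0,0],0,4.0],[[0,0,0],0,4.0],[[-2,0,0],0,4.0],[[-4,0,0],0,4.0],[[-6,0,0],0,4.0],[[-8,0,0],0,4.0],[[-10,0,0],0,4.0],[[-10,0,0],0,4.0],[[-10,0,0],0,4.0],[[-10,0,0],0,4.0]])

```text
time: 3.95
ee_pos: [0.5266, -0.0751, 0.1421]
tcp_rot: [90.6, 89.9, 174.6]
wrist_force: [0.1, -0.6, -3.3]
opening: 0.0484
```

```bash
python3 -c "
from h import *
snap('wrist','w2');snap('scene','s2')
go((.469,-.372),.14,91)
im=cv2.imread('pics/w2.png');im2=cv2.imread('pics/s2.png');cv2.imwrite('pics/b2.png',np.hstack([cv2.resize(im,(400,300)),cv2.resize(im2,(400,300))]))"
```

```text
t 4.05 at [ 0.5262 -0.075   0.1416] jaw 84.0 q6 -2.1 open 0.0485 -> shift cm [  0.17   2.6  -30.13] turn -7.0
```

View pics/b2.png

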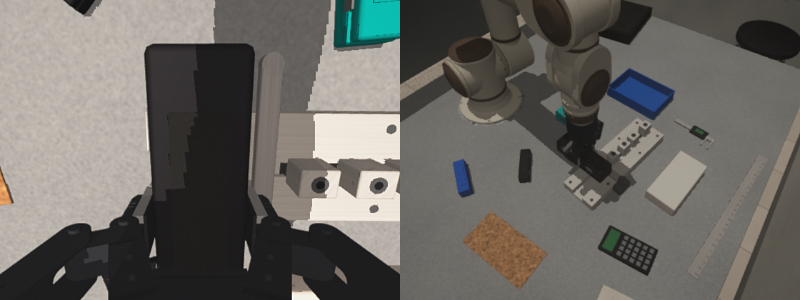

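The wrist view shows the case held firmly and level, and weight is carried at the wrist. Moving to the mat.

>>> play_rows(rows=[[[0,0.4,-4],0,4.0],[[0,0.8,-8],-2,4.0],[[0,1.1,-12],-4,4.0],[[0,1.4,-16],-5,4.0],[[0,1.7,-20],-6,4.0],[[0,2,-24],-7,4.0],[[0,2.3,-27],-7,4.0],[[0,2.6,-29.5],-7,4.0],[[0,2.6,-30.1],-7,4.0],[[0,2.6,-30.1],-7,4.0],[[0,2.6,-30.1],-7,4.0],[[0,2.6,-30.1],-7,4.0]])

```text
time: 5.05
ee_pos: [0.4699, -0.3706, 0.1428]
tcp_rot: [34.4, 89.9, 125.5]
wrist_force: [-0.4, 0.1, -2.9]
opening: 0.048
```

```bash
python3 -c "
from h import *
snap('wrist','w3')
go((.469,-.372),.018,91)
print(bot.get_obs()['wrist_force'])"
```

```text
t 5.1 at [ 0.4701 -0.3705  0.1431] jaw 91.1 q6 -39.4 open 0.048 -> shift cm [12.51  0.11 -0.15] turn 0.1
[-0.45052845  0.13637591 -3.90407845]
```

View pics/w3.png

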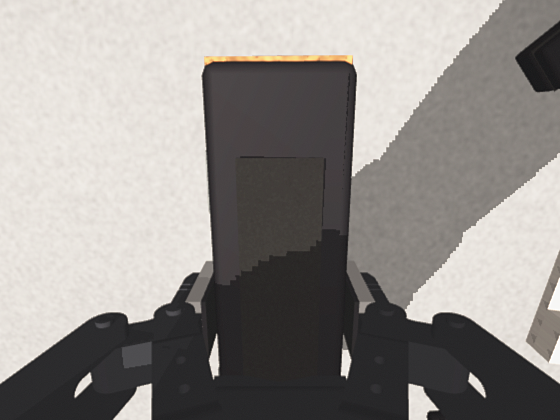

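>>> play_rows(rows=[[[4,0,-0.1],0,4.0],[[7,0,-0.1],0,4.0],[[9.5,0,-0.1],0,4.0],[[11,0,-0.1],0,4.0],[[11.8,0,-0.1],0,4.0],[[12.2,0,-0.1],0,4.0],[[12.4,0,-0.1],0,4.0],[[12.4,0,-0.1],0,4.0]])

```text
time: 5.77
ee_pos: [0.4703, -0.3727, 0.0202]
tcp_rot: [-128.9, 89.9, -37.9]
wrist_force: [1.2, 0.5, -3.5]
opening: 0.048
```

>>> play_rows(rows=[[[0.1,0,0],0,4.0],[[0.2,0,0],0,4.0],[[0.2,0,0],0,4.0]])

```text
time: 6.02
ee_pos: [0.4704, -0.3732, 0.0185]
tcp_rot: [-124.8, 89.9, -33.7]
wrist_force: [-0.3, -0.9, 1.1]
opening: 0.0488
```

Contact with the mat. Release, then rise.

>>> play_rows(rows=[[[0,0,0],0,5.5],[[0,0,0],0,6.5],[[0,0,0],0,6.5],[[-3,0,0],0,6.5],[[-6,0,0],0,6.5],[[-9,0,0],0,6.5],[[-12,0,0],0,5],[[-14,0,0],0,3],[[-15,0,0],0,1],[[-15,0,0],0,0],[[-15,0,0],0,0]])

```text
time: 6.93
ee_pos: [0.4698, -0.3728, 0.1666]
tcp_rot: [50.1, 90.0, 141.2]
wrist_force: [-0.4, -0.0, -0.6]
opening: 0.0041
```

```bash
python3 - <<'E'
from h import *
snap('side','si4'); snap('wrist','w4');
for n,f in (('side','si4'),('wrist','w4')):
    im,P=cloud(n,f);V=cv2.cvtColor(im,cv2.COLOR_BGR2GRAY);X,Y,Z=P[...,0],P[...,1],P[...,2]
    q=P[(abs(Z-.048)<.005)&(X>.35)&(X<.6)&(Y>-.45)&(Y<-.3)&(V<110)]; print(n,len(q),rect(q),np.median(q[:,2]))
im,P=cloud('side','si4');X,Y,Z=P[...,0],P[...,1],P[...,2]+.001
q=P[(abs(Z-.05)<.004)&(X>.42)&(X<.62)&(Y>-.06)&(Y<.02)]
print('bar',rect(q)); f=np.polyfit(q[:,0],q[:,1],1);print(np.degrees(np.arctan(f[0])))
print('bar push pt', pl(-75,-55), [toplate((.6285,-.0245))])
go(pl(-75,-50),.12,90-6.5)
E
```

```text
side 374 (array([ 469.9, -371.9]), array([167.2,  55.5]), 2.4) 0.046579209800844956
wrist 10700 (array([ 452.7, -372.6]), array([135.8,  47.9]), 1.1) 0.047258433842598035
bar (array([530.6, -10.8]), array([ 24.6, 181.7]), 83.0)
-6.232188689432601
bar push pt [0.48255593 0.01884379] [array([ 74.91257262, -81.54383155])]
t 7.03 at [ 0.4693 -0.3724  0.1653] jaw 91.0 q6 -39.5 open 0.0002 -> shift cm [ 4.59 -2.1  39.58] turn 7.5
```

View pics/si4.png

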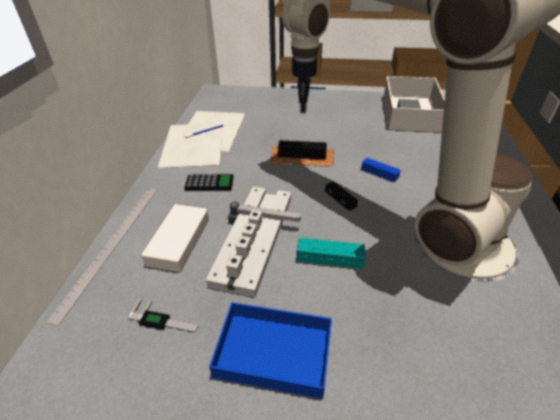

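The side view shows the case centred on the mat at (302,150), measured at (0.470,-0.372) and level. Next I'll push the bar with closed fingers from its +y side.

```bash
python3 - <<'E'
from h import *
im,P=cloud('scene','scene0');hsv=cv2.cvtColor(im,cv2.COLOR_BGR2HSV);X,Y,Z=P[...,0],P[...,1],P[...,2]
m=(hsv[...,0]>75)&(hsv[...,0]<100)&(hsv[...,1]>120)&(X<.6)&(Z>.01); q=P[m]; print('teal',rect(q),np.percentile(q[:,2],[5,95]),[toplate(c/1000).round() for c in cv2.boxPoints(cv2.minAreaRect((q[:,:2]*1000).astype(np.float32)))])
go(pl(-65,-44),.12,83.5)
E
```

```text
teal (array([355.7,  95.3]), array([ 46.4, 167.2]), 88.8) [0.01913042 0.04907575] [array([-291.,  -24.]), array([-124.,   -9.]), array([-129.,   37.]), array([-295.,   22.])]
t 7.03 at [ 0.4693 -0.3724  0.1653] jaw 91.0 q6 -39.5 open 0.0002 -> shift cm [ 4.59 -3.17 40.05] turn 7.5
```

>>> play_rows(rows=[[[0,-0.5,5],2,0],[[1,-1,10],4,0],[[2,-2,16],7.5,0],[[3,-3.2,22],7.5,0],[[4,-3.2,28],7.5,0],[[4.6,-3.2,34],7.5,0],[[4.6,-3.2,38],7.5,0],[[4.6,-3.2,40],7.5,0],[[4.6,-3.2,40],7.5,0],[[4.6,-3.2,40],7.5,0],[[4.6,-3.2,40],7.5,0],[[4.6,-3.2,40],7.5,0]])

```text
time: 8.03
ee_pos: [0.4937, 0.0291, 0.1196]
tcp_rot: [102.0, 89.9, -174.3]
wrist_force: [-0.7, -1.2, -0.1]
opening: -0.0003
```

```bash
python3 - <<'E'
from h import *
go(pl(-65,-44),.037,83.5)
snap('wrist','w5')
E
```

```text
t 8.03 at [0.4937 0.0291 0.1196] jaw 83.7 q6 9.7 open -0.0003 -> shift cm [ 8.26 -0.03 -0.04] turn 0.2
```

View pics/w5.png

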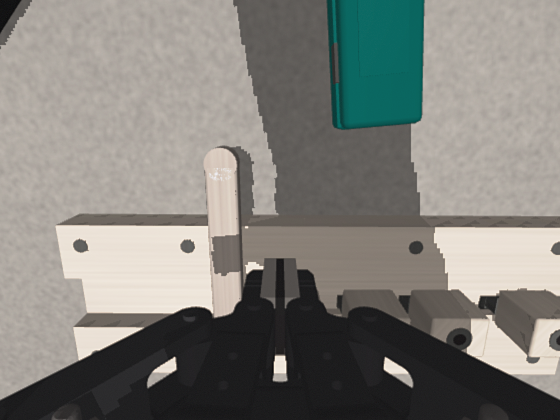

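>>> play_rows(rows=[[[4,0,0],0,0],[[6.5,0,0],0,0],[[7.8,0,0],0,0],[[8.2,0,0],0,0],[[8.2,0,0],0,0]])

```text
time: 8.5
ee_pos: [0.4937, 0.0265, 0.038]
tcp_rot: [103.9, 89.9, -172.7]
wrist_force: [0.2, -0.2, 0.5]
opening: -0.0002
```

```bash
python3 - <<'E'
from h import *
o=bot.get_obs(); M=R.from_euler('xyz',o['tcp_rot'],degrees=True).as_matrix()
print(o['ee_pos'],toplate(o['ee_pos']))
for v in np.linspace(0,1.65,20):
    d=np.array([-np.cos(v),-np.sin(v)]); n=np.array([-np.sin(v),np.cos(v)])
    p=np.array([75,-81])+140*d+22*n
    print(round(v,2),p.round(), (M.T@(np.r_[pl(*p),.037]-o['ee_pos'])*100).round(1))
E
```

```text
[0.49373466 0.02653915 0.03801641] [-64.76427485 -46.08863605]
0.0 [-65. -59.] [ 0.1  0.  -1.3]
0.09 [-66. -71.] [ 0.1  0.2 -2.5]
0.17 [-67. -84.] [ 0.1  0.2 -3.7]
0.26 [-66. -96.] [ 0.1  0.1 -5. ]
0.35 [ -64. -108.] [ 0.1 -0.1 -6.2]
0.43 [ -61. -120.] [ 0.1 -0.4 -7.4]
0.52 [ -57. -132.] [ 0.1 -0.8 -8.6]
0.61 [ -52. -143.] [ 0.1 -1.2 -9.7]
0.69 [ -47. -154.] [  0.1  -1.8 -10.8]
0.78 [ -40. -164.] [  0.1  -2.5 -11.8]
0.87 [ -32. -174.] [  0.1  -3.3 -12.8]
0.96 [ -24. -183.] [  0.1  -4.1 -13.6]
1.04 [ -15. -191.] [  0.1  -5.  -14.5]
1.13 [  -5. -198.] [  0.1  -6.  -15.2]
1.22 [   6. -205.] [  0.1  -7.1 -15.8]
1.3 [  17. -210.] [  0.1  -8.2 -16.4]
1.39 [  28. -215.] [  0.1  -9.3 -16.9]
1.48 [  40. -218.] [  0.1 -10.5 -17.2]
1.56 [  52. -221.] [  0.1 -11.7 -17.5]
1.65 [  64. -222.] [  0.1 -12.9 -17.6]
```

>>> play_rows(rows=[[[0,0,-1.3],0,0],[[0,0.1,-2.5],0,0],[[0,0.2,-3.7],0,0],[[0,0.1,-5],0,0],[[0,-0.1,-6.2],0,0],[[0,-0.4,-7.4],0,0],[[0,-0.8,-8.6],0,0],[[0,-1.2,-9.7],0,0],[[0,-1.8,-10.8],0,0],[[0,-2.5,-11.8],0,0],[[0,-3.3,-12.8],0,0],[[0,-4.1,-13.6],0,0]])

```text
time: 9.5
ee_pos: [0.5207, -0.1133, 0.0391]
tcp_rot: [102.5, 90.0, -174.0]
wrist_force: [0.5, 2.1, 0.0]
opening: 0.0001
```

>>> play_rows(rows=[[[0,-0.9,-0.9],0,0],[[0,-1.9,-1.6],0,0],[[0,-3.0,-2.2],0,0],[[0,-4.1,-2.8],0,0],[[0,-5.2,-3.3],0,0],[[0,-6.4,-3.6],0,0],[[0,-7.4,-3.8],0,0],[[0,-7.4,-3.8],0,0]])

```text
time: 10.17
ee_pos: [0.5909, -0.1591, 0.0387]
tcp_rot: [-154.3, 90.0, -70.8]
wrist_force: [-0.1, -0.3, -0.4]
opening: 0.0001
```

```bash
python3 - <<'E'
from h import *
snap('wrist','w6'); snap('side','si6')
o=bot.get_obs(); print(toplate(o['ee_pos']),o['ee_pos'])
E
```

```text
[  51.13811934 -219.0424306 ] [ 0.58931309 -0.15842339  0.03872037]
```

View pics/w6.png

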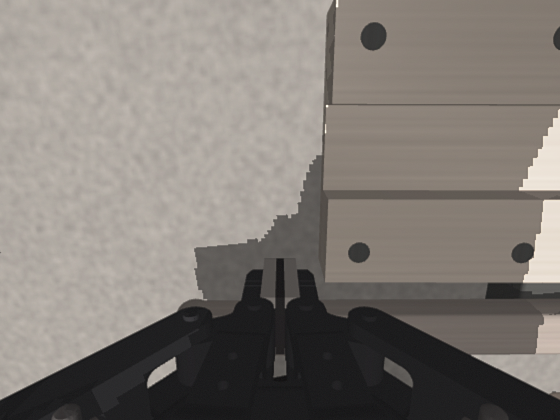

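View pics/si6.png

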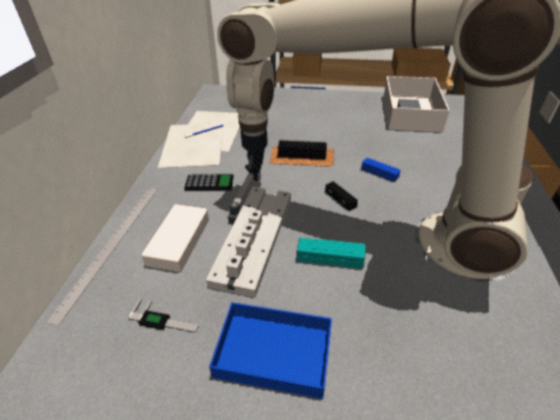

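The bar is now nearly parallel to the plate (wrist view, rows 300–352). I'll push on gently until it meets the stop.

>>> play_rows(rows=[[[0,-0.4,0],0,0],[[0,-0.8,0],0,0],[[0,-1.2,0],0,0],[[0,-1.2,0],0,0]])

```text
time: 10.6
ee_pos: [0.6018, -0.1595, 0.0393]
tcp_rot: [-99.5, 90.0, -16.0]
wrist_force: [0.4, 0.1, -0.0]
opening: 0.0
```

>>> play_rows(rows=[[[0,-0.2,0],0,0],[[0,-0.4,0],0,0],[[0,-0.4,0],0,0]])

```text
time: 10.85
ee_pos: [0.6026, -0.1595, 0.0392]
tcp_rot: [88.8, 89.7, 172.4]
wrist_force: [-14.8, 1.5, 8.4]
opening: -0.0001
```

>>> play_rows(rows=[[[0,0.6,0],0,0],[[0,2,0],0,0],[[-2,3,0],0,0],[[-6,3,0],0,0],[[-10,3,0],0,4],[[-12,3,0],0,5],[[-12,3,0],0,5],[[-12,3,0],0,5],[[-12,3,0],0,5]])

```text
time: 11.6
ee_pos: [0.5752, -0.1564, 0.1586]
tcp_rot: [76.4, 90.0, 159.9]
wrist_force: [0.9, -0.4, 0.1]
opening: 0.0502
```

```bash
python3 - <<'E'
from h import *
snap('wrist','w7')
im,P=cloud('wrist','w7');X,Y,Z=P[...,0],P[...,1],P[...,2]
m=(abs(Z-.05)<.004)&(X>.57)&(X<.68)&(Y<-.03)&(Y>-.26); q=P[m]; print(len(q),rect(q))
f=np.polyfit(q[:,1],q[:,0],1); phi=np.arctan(f[0]); print('dir dx/dy deg',np.degrees(phi),'keeper est', np.pi/2+0.1134-phi if 0 else None)
# bar direction pointing -y: (-sin phi,-cos phi); in plate
d=np.array([-np.sin(phi),-np.cos(phi)]); pd=np.array([d@PX,d@PY]); print('value',np.arctan2(-pd[1],-pd[0]))
go(pl(0,-30),.15,-6.5)
E
```

```text
5166 (array([ 623.7, -118.3]), array([176.9,  20.8]), 88.1)
dir dx/dy deg 1.839380223955977 keeper est None
value 1.6521394870704256
t 11.65 at [ 0.5749 -0.1564  0.158 ] jaw 83.5 q6 -8.7 open 0.0497 -> shift cm [ 0.81  3.64 18.86] turn -90.0
```

View pics/w7.png

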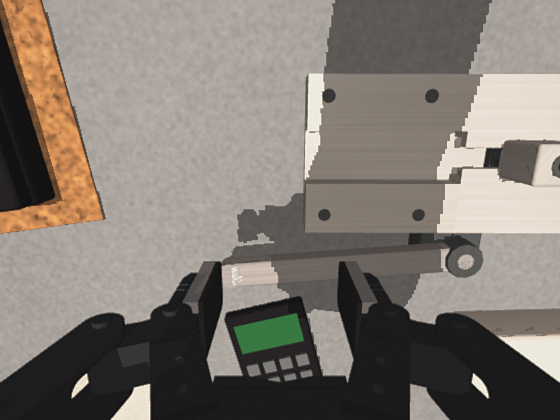

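Keeper angle measures 1.652 rad, fully open, and the case is still on the mat. Now the first stop.

```bash
cat >> h.py <<'E'
ST=np.array([[.5595,.0312],[.5656,.0839],[.5707,.1324],[.5785,.1957]])
t_=np.radians(-3); TC=np.array([.4605,.371]); TX=np.array([np.cos(t_),np.sin(t_)]); TY=np.array([-np.sin(t_),np.cos(t_)])
def tr(x,y): return TC+TX*x/1000+TY*y/1000
E
python3 - <<'E'
from h import *
for s in ST: print(toplate(s).round(1))
go(ST[0],.15,173.5)
E
```

```text
[  0.1 -34. ]
[ 0.1 19. ]
[-0.3 67.8]
[  0.3 131.6]
t 11.65 at [ 0.5749 -0.1564  0.158 ] jaw 83.5 q6 -8.7 open 0.0497 -> shift cm [ 0.81  3.64 18.46] turn -90.0
```

>>> play_rows(rows=[[[0,0.5,3],-7,5],[[0,1,6],-14,5],[[0,1.5,9],-21,5],[[0,2,12],-28,5],[[0,3,15],-35,5],[[0,3.6,18.5],-42,5],[[0,3.6,18.5],-49,5],[[0,3.6,18.5],-56,5],[[0,3.6,18.5],-63,5],[[0,3.6,18.5],-70,5],[[0,3.6,18.5],-77,5],[[0,3.6,18.5],-84,5]])

```text
time: 12.65
ee_pos: [0.5597, 0.0314, 0.1576]
tcp_rot: [14.6, 89.9, -177.5]
wrist_force: [-0.3, -0.3, -0.2]
opening: 0.0498
```

>>> play_rows(rows=[[[0,0,0],-6,5],[[0,0,0],-6,5],[[0,0,0],-6,5],[[0,0,0],-6,5]])

```text
time: 12.98
ee_pos: [0.5601, 0.0313, 0.1585]
tcp_rot: [12.1, 89.9, -174.6]
wrist_force: [0.3, -1.1, 0.3]
opening: 0.05
```

```bash
python3 - <<'E'
from h import *
go(ST[0],.041,173.5)
snap('wrist','w8')
im,P=cloud('wrist','w8');X,Y,Z=P[...,0],P[...,1],P[...,2]
m=(abs(Z-.071)<.004)&(X>.5)&(X<.63)
nn,l,st,ce=cv2.connectedComponentsWithStats(m.astype(np.uint8))
for i in range(1,nn):
    if st[i,4]>150: print(st[i,4],ce[i].round(),rect(P[l==i]),toplate(P[l==i].mean(0)).round(1))
E
```

```text
t 12.98 at [0.5601 0.0313 0.1585] jaw 173.3 q6 -80.1 open 0.05 -> shift cm [11.75  0.02  0.05] turn -0.2
2036 [281. 218.] (array([558.2,  31.7]), array([35.3, 27.9]), 83.1) [ -1.2 -34.2]
1783 [281. 289.] (array([564.5,  85. ]), array([36.7, 28. ]), 83.6) [-1.1 19. ]
1525 [281. 347.] (array([569.9, 132.7]), array([36. , 27.9]), 82.9) [-1.  67.1]
```

View pics/w8.png

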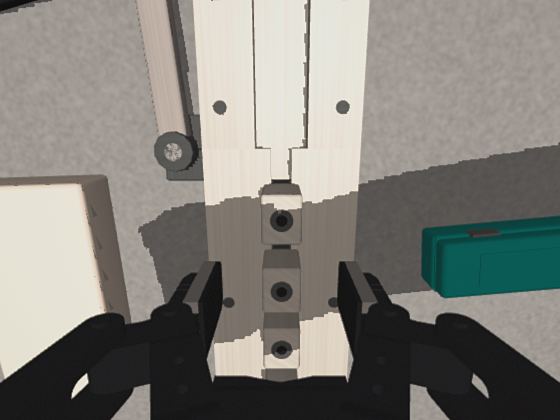

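All four stops line up at column ~281 (rows 218, 289 and 347; the fourth is hidden by the hand). Down and grip the first.

>>> play_rows(rows=[[[4,0,0.1],0,5],[[8,0,0.1],0,5],[[10,0,0.1],0,5],[[11.2,0,0.1],0,5],[[11.7,0,0.1],0,5],[[11.7,0,0.1],0,5],[[11.7,0,0.1],0,3.5],[[11.7,0,0.1],0,2.2],[[11.7,0,0.1],0,2],[[11.7,0,0.1],0,2],[[11.7,0,0.1],0,2]], squeeze=40)

```text
time: 13.95
ee_pos: [0.5605, 0.0315, 0.0442]
tcp_rot: [-170.5, 89.8, 3.0]
wrist_force: [-1.0, -1.1, 6.5]
opening: 0.0276
```

```bash
python3 - <<'E'
from h import *
print(bot.get_obs()['wrist_force'])
go(pl(-.3,-142),.0415,173.5)
E
```

```text
[-0.95719042 -1.06841945  6.48346103]
t 13.95 at [0.5605 0.0315 0.0442] jaw 173.5 q6 -80.3 open 0.0276 -> shift cm [ 0.26 10.84  0.14] turn 0.0
```

>>> play_rows(rows=[[[0,1,0],0,2],[[0,2,0],0,2],[[0,3,0],0,2],[[0,4,0],0,2],[[0,5,0],0,2],[[0,6,0],0,2],[[0,7,0],0,2],[[0,8,0],0,2],[[0,9,0],0,2],[[0,10,0],0,2],[[0,10.8,0],0,2],[[0,10.8,0],0,2]])

```text
time: 14.95
ee_pos: [0.5483, -0.0768, 0.0442]
tcp_rot: [-172.7, 89.8, 0.7]
wrist_force: [-0.8, -1.6, 5.4]
opening: 0.0273
```

```bash
python3 - <<'E'
from h import *
go(pl(-.3,-142),.16,173.5)
snap('wrist','w9'); snap('side','si9')
im=cv2.imread('pics/w9.png');im2=cv2.imread('pics/si9.png');cv2.imwrite('pics/b9.png',np.hstack([cv2.resize(im,(400,300)),cv2.resize(im2,(400,300))])) 
E
```

```text
t 14.95 at [ 0.5483 -0.0768  0.0442] jaw 173.5 q6 -91.5 open 0.0273 -> shift cm [-11.58  -0.06   0.11] turn -0.0
```

View pics/b9.png

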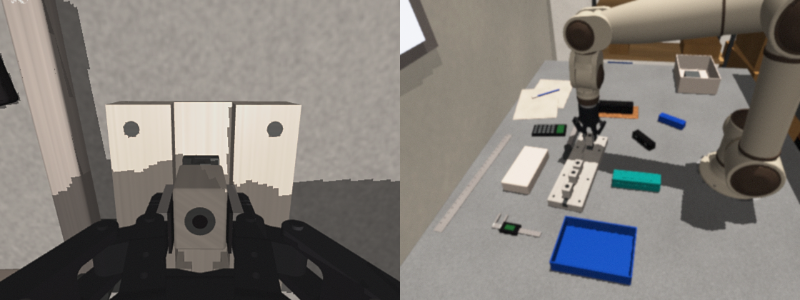

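>>> play_rows(rows=[[[-2,0,0],0,2],[[-5,0,0],0,2],[[-8,0,0],0,2],[[-11,0,0],0,2],[[-12,0,0],0,2],[[-12,0,0],0,2],[[-12,0,0],0,2]])

```text
time: 15.63
ee_pos: [0.5474, -0.0759, 0.1619]
tcp_rot: [175.9, 90.0, -10.6]
wrist_force: [-0.4, -0.4, -1.8]
opening: 0.0274
```

```bash
python3 - <<'E'
from h import *
snap('wrist','w10'); print(bot.get_obs()['wrist_force'])
go(tr(-52,33),.16,173.5)
E
```

```text
[-0.11621802  0.11460239 -2.21020818]
t 15.68 at [ 0.5469 -0.0758  0.1608] jaw 173.5 q6 -91.4 open 0.0275 -> shift cm [  0.11 -46.4   19.01] turn 0.0
```

View pics/w10.png

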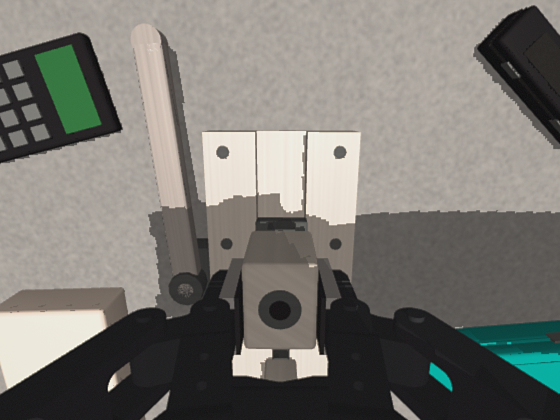

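>>> play_rows(rows=[[[0,-3,1],0,2],[[0,-7,2],0,2],[[0,-10.5,4],0,2],[[0,-14,6],0,2],[[0,-18,8],0,2],[[0,-21.5,9.5],0,2],[[0,-25,11],0,2],[[0,-29,13],0,2],[[0,-32,14],0,2],[[0,-36,16],0,2],[[0,-39.5,17.5],0,2],[[0,-43,19],0,2]])

```text
time: 16.68
ee_pos: [0.4051, 0.3743, 0.16]
tcp_rot: [47.4, 89.8, -139.1]
wrist_force: [0.7, -0.2, -0.5]
opening: 0.0275
```

>>> play_rows(rows=[[[0,-2.4,0],0,2],[[0,-3.4,0],0,2],[[0,-3.4,0],0,2],[[0,-3.4,0],0,2]])

```text
time: 17.02
ee_pos: [0.4104, 0.4059, 0.1605]
tcp_rot: [56.7, 89.8, -129.7]
wrist_force: [0.0, -0.3, -2.0]
opening: 0.0273
```

```bash
python3 - <<'E'
from h import *
snap('side','si11'); snap('wrist','w11'); print(bot.get_obs()['wrist_force'])
go(tr(-52,33),.041,173.5)
im=cv2.imread('pics/w11.png');im2=cv2.imread('pics/si11.png');cv2.imwrite('pics/b11.png',np.hstack([cv2.resize(im,(400,300)),cv2.resize(im2,(400,300))])) 
E
```

```text
[ 0.46207579  0.54971615 -1.4330803 ]
t 17.12 at [0.4109 0.4052 0.1616] jaw 173.5 q6 -38.9 open 0.0271 -> shift cm [12.06 -0.16  0.06] turn -0.0
```

View pics/b11.png

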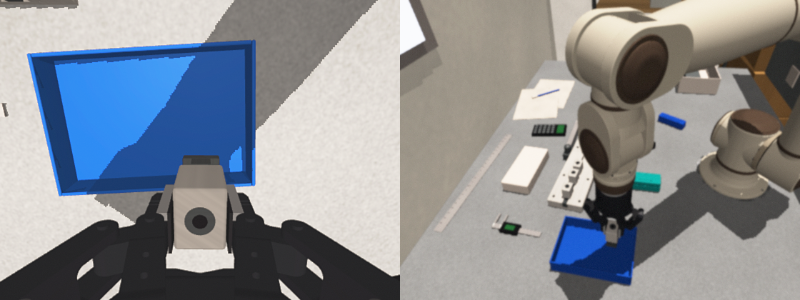

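Tray is below; the stop hangs over its near-left quarter. Lowering.

>>> play_rows(rows=[[[3,0,0],0,2],[[6,-0.1,0],0,2],[[9,-0.1,0],0,2],[[11,-0.1,0],0,2],[[11.8,-0.1,0],0,2],[[12.1,-0.1,0],0,2],[[12.1,-0.1,0],0,2],[[12.1,-0.1,0],0,2]])

```text
time: 17.78
ee_pos: [0.4117, 0.4078, 0.043]
tcp_rot: [-129.6, 89.9, 43.9]
wrist_force: [-0.1, 0.0, -1.7]
opening: 0.0274
```

>>> play_rows(rows=[[[0.2,0,0],0,2],[[0.4,0,0],0,2],[[0.4,0,0],0,2],[[0.4,0,0],0,3],[[0.4,0,0],0,4],[[0.4,0,0],0,4.2],[[0.4,0,0],0,4.2],[[-3,0,0],0,4.2],[[-6,0,0],0,4.2],[[-9,0,0],0,4.2],[[-12,0,0],0,4.2],[[-12,0,0],0,4.2]])

```text
time: 18.78
ee_pos: [0.4123, 0.409, 0.1679]
tcp_rot: [-128.7, 89.5, 44.8]
wrist_force: [0.6, 0.8, 0.2]
opening: 0.0419
```

```bash
python3 - <<'E'
from h import *
go(pl(-.3,19),.16,173.5)
E
```

```text
t 18.78 at [0.4123 0.409  0.1679] jaw 173.5 q6 -38.8 open 0.0419 -> shift cm [  0.69  30.59 -18.85] turn 0.0
```

>>> play_rows(rows=[[[0,3.2,-2],0,5],[[0,6.4,-4],0,5],[[0,9.6,-6],0,5],[[0,12.8,-8],0,5],[[0,16,-10],0,5],[[0,19.2,-12],0,5],[[0,22.4,-14],0,5],[[0,25.6,-16],0,5],[[0,28.5,-17.8],0,5],[[0,30.6,-18.9],0,5],[[0,30.6,-18.9],0,5],[[0,30.6,-18.9],0,5]])

```text
time: 19.78
ee_pos: [0.5644, 0.0811, 0.1609]
tcp_rot: [0.3, 90.0, 173.7]
wrist_force: [0.1, -1.1, 0.7]
opening: 0.0497
```

```bash
python3 - <<'E'
from h import *
go(pl(-.3,19),.0415,173.5)
snap('side','si12');snap('wrist','w12')
im,P=cloud('wrist','w12');X,Y,Z=P[...,0],P[...,1],P[...,2]
m=(abs(Z-.071)<.004)&(X>.5)&(X<.63)
nn,l,st,ce=cv2.connectedComponentsWithStats(m.astype(np.uint8))
for i in range(1,nn):
    if st[i,4]>150: print(st[i,4],ce[i].round(),rect(P[l==i]),toplate(P[l==i].mean(0)).round(1))
E
```

```text
t 19.78 at [0.5644 0.0811 0.1609] jaw 173.4 q6 -75.2 open 0.0497 -> shift cm [11.94 -0.29 -0.05] turn -0.1
2007 [278. 221.] (array([564.6,  85.4]), array([36.6, 27.5]), 84.2) [-1.1 19.5]
1724 [278. 285.] (array([570.1, 132.8]), array([36.5, 27.5]), 84.2) [-1.  67.5]
1442 [279. 359.] (array([577.5, 196.5]), array([35.9, 27.8]), 84.1) [ -1. 131.]
```

View pics/si12.png

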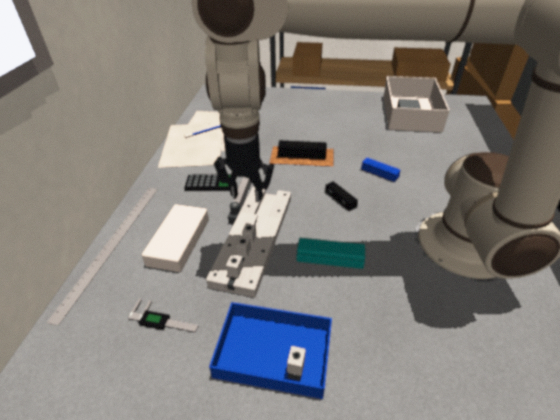

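Stop 1 stands in the tray at (297,360). Next, the second stop.

>>> play_rows(rows=[[[4,-0.3,0],0,5],[[8,-0.3,0],0,5],[[10,-0.3,0],0,5],[[11.3,-0.3,0],0,5],[[11.8,-0.3,0],0,5],[[11.9,-0.3,0],0,5],[[11.9,-0.3,0],0,3.5],[[11.9,-0.3,0],0,2.2],[[11.9,-0.3,0],0,2],[[11.9,-0.3,0],0,2],[[11.9,-0.3,0],0,2]])

```text
time: 20.8
ee_pos: [0.5656, 0.0855, 0.0442]
tcp_rot: [-156.9, 89.8, 16.7]
wrist_force: [-0.3, 0.6, 6.6]
opening: 0.0273
```

```bash
python3 - <<'E'
from h import *
go(pl(-.3,-142),.0415,173.5)
E
```

```text
t 20.8 at [0.5656 0.0855 0.0442] jaw 173.5 q6 -74.9 open 0.0273 -> shift cm [ 0.25 16.27  0.03] turn 0.0
```

>>> play_rows(rows=[[[0,1.4,0],0,2],[[0,2.8,0],0,2],[[0,4.2,0],0,2],[[0,5.6,0],0,2],[[0,7,0],0,2],[[0,8.4,0],0,2],[[0,9.8,0],0,2],[[0,11.2,0],0,2],[[0,12.6,0],0,2],[[0,14,0],0,2],[[0,15.4,0],0,2],[[0,16.3,0],0,2]])

```text
time: 21.8
ee_pos: [0.5473, -0.0773, 0.0443]
tcp_rot: [-155.6, 89.8, 17.9]
wrist_force: [1.6, 4.7, 11.4]
opening: 0.0274
```

```bash
python3 - <<'E'
from h import *
go(pl(-.3,-142),.16,173.5)
snap('wrist','w13'); snap('side','si13')
im=cv2.imread('pics/w13.png');im2=cv2.imread('pics/si13.png');cv2.imwrite('pics/b13.png',np.hstack([cv2.resize(im,(400,300)),cv2.resize(im2,(400,300))])) 
E
```

```text
t 21.8 at [ 0.5473 -0.0773  0.0443] jaw 173.5 q6 -91.6 open 0.0274 -> shift cm [-1.157e+01 -1.300e-01  1.000e-02] turn 0.0
```

View pics/b13.png

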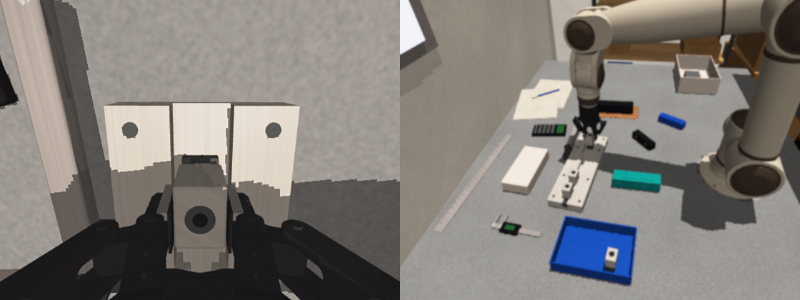

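Same picture as for the first stop: the stop is in the bay between the pads. Lift it.

>>> play_rows(rows=[[[-2,0,0],0,2],[[-5,0,0],0,2],[[-8,0,0],0,2],[[-11,0,0],0,2],[[-12,0,0],0,2],[[-12,0,0],0,2],[[-12,0,0],0,2]])

```text
time: 22.48
ee_pos: [0.5463, -0.0768, 0.1619]
tcp_rot: [172.4, 90.0, -14.1]
wrist_force: [-0.2, -0.2, -1.6]
opening: 0.0273
```

```bash
python3 - <<'E'
from h import *
print(bot.get_obs()['wrist_force'])
go(tr(52,33),.16,173.5)
E
```

```text
[-0.1550384  -0.24506092 -1.60617652]
t 22.48 at [ 0.5463 -0.0768  0.1619] jaw 173.5 q6 -91.5 open 0.0273 -> shift cm [  0.18 -47.14   8.59] turn 0.0
```

>>> play_rows(rows=[[[0,-3,0.5],0,2],[[0,-7,1],0,2],[[0,-11,2],0,2],[[0,-15,3],0,2],[[0,-19,3.5],0,2],[[0,-23,4],0,2],[[0,-27,5],0,2],[[0,-31,6],0,2],[[0,-35,7],0,2],[[0,-39,8],0,2],[[0,-43,8.6],0,2],[[0,-46,8.6],0,2]])

```text
time: 23.48
ee_pos: [0.5106, 0.3927, 0.1595]
tcp_rot: [35.0, 89.8, -151.3]
wrist_force: [-0.1, 0.6, -1.1]
opening: 0.0272
```

>>> play_rows(rows=[[[0,-0.6,0],0,2],[[0,-0.6,0],0,2],[[0,-0.6,0],0,2]])

```text
time: 23.73
ee_pos: [0.5126, 0.3954, 0.1601]
tcp_rot: [48.6, 89.8, -137.9]
wrist_force: [0.3, -0.0, -1.4]
opening: 0.027
```

```bash
python3 - <<'E'
from h import *
snap('wrist','w14'); print(bot.get_obs()['wrist_force'])
go(tr(52,33),.041,173.5)
E
```

```text
[ 0.58138315  0.52559443 -1.55277347]
t 23.78 at [0.5129 0.3948 0.1608] jaw 173.5 q6 -45.9 open 0.0276 -> shift cm [11.98 -0.68 -0.07] turn -0.0
```

View pics/w14.png

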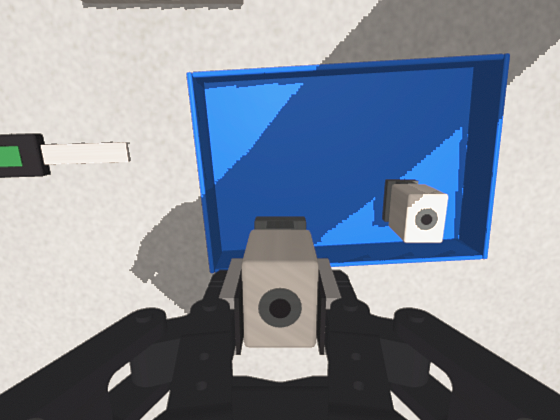

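>>> play_rows(rows=[[[3,-0.4,0],0,2],[[6,-0.4,0],0,2],[[9,-0.4,0],0,2],[[11,-0.4,0],0,2],[[11.8,-0.4,0],0,2],[[12.2,-0.4,0],0,2],[[12.3,-0.4,0],0,2],[[12.3,-0.4,0],0,2],[[12.3,-0.4,0],0,2]])

```text
time: 24.53
ee_pos: [0.5145, 0.4003, 0.0411]
tcp_rot: [-135.5, 89.9, 38.0]
wrist_force: [0.1, -0.5, -1.1]
opening: 0.0276
```

>>> play_rows(rows=[[[0.1,0,0],0,2],[[0.2,0,0],0,2],[[0.2,0,0],0,3],[[0.2,0,0],0,4],[[0.2,0,0],0,4.2],[[0.2,0,0],0,4.2],[[-3,0,0],0,4.2],[[-6,0,0],0,4.2],[[-9,0,0],0,4.2],[[-12,0,0],0,4.2],[[-12,0,0],0,4.2]])

```text
time: 25.45
ee_pos: [0.5152, 0.4012, 0.1665]
tcp_rot: [-135.9, 89.5, 37.6]
wrist_force: [-0.1, 0.7, 0.6]
opening: 0.0422
```

```bash
python3 - <<'E'
from h import *
go(pl(-.3,67.5),.16,173.5)
E
```

```text
t 25.45 at [0.5152 0.4012 0.1665] jaw 173.5 q6 -45.6 open 0.0422 -> shift cm [ 0.54 26.12 -8.53] turn 0.0
```

>>> play_rows(rows=[[[0,3.5,-1],0,5],[[0,7,-2],0,5],[[0,10.5,-3],0,5],[[0,14,-4],0,5],[[0,17.5,-5.5],0,5],[[0,21,-7],0,5],[[0,24,-8],0,5],[[0,26,-8.5],0,5],[[0,26,-8.5],0,5],[[0,26,-8.5],0,5]])

```text
time: 26.28
ee_pos: [0.569, 0.1311, 0.1594]
tcp_rot: [-137.5, 90.0, 35.9]
wrist_force: [0.3, -0.1, 0.4]
opening: 0.05
```

```bash
python3 - <<'E'
from h import *
go(pl(-.3,67.5),.0415,173.5)
snap('side','si15')
E
```

```text
t 26.28 at [0.569  0.1311 0.1594] jaw 173.4 q6 -70.4 open 0.05 -> shift cm [11.79 -0.12 -0.15] turn -0.1
```

View pics/si15.png

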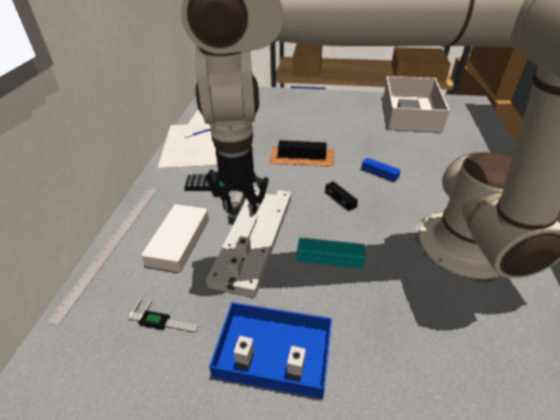

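Two stops are in the tray, at (244,350) and (297,360). Third stop.

>>> play_rows(rows=[[[4,-0.1,-0.1],0,5],[[8,-0.1,-0.1],0,5],[[10,-0.1,-0.1],0,5],[[11.2,-0.1,-0.1],0,5],[[11.7,-0.1,-0.1],0,5],[[11.8,-0.1,-0.1],0,5],[[11.8,-0.1,-0.1],0,3.5],[[11.8,-0.1,-0.1],0,2.2],[[11.8,-0.1,-0.1],0,2],[[11.8,-0.1,-0.1],0,2],[[11.8,-0.1,-0.1],0,2]])

```text
time: 27.25
ee_pos: [0.571, 0.1333, 0.0433]
tcp_rot: [-152.4, 89.8, 21.1]
wrist_force: [-1.4, 1.7, 7.3]
opening: 0.0275
```

```bash
python3 - <<'E'
from h import *
go(pl(-.3,-142),.0415,173.5)
E
```

```text
t 27.25 at [0.571  0.1333 0.0433] jaw 173.5 q6 -70.4 open 0.0275 -> shift cm [ 0.14 21.08  0.03] turn 0.0
```

>>> play_rows(rows=[[[0,1,0],0,2],[[0,2.8,0],0,2],[[0,4.6,0],0,2],[[0,6.4,0],0,2],[[0,8.2,0],0,2],[[0,10,0],0,2],[[0,12,0],0,2],[[0,14,0],0,2],[[0,16,0],0,2],[[0,18,0],0,2],[[0,20,0],0,2],[[0,21,0],0,2]])

```text
time: 28.25
ee_pos: [0.5473, -0.0771, 0.0433]
tcp_rot: [-163.9, 89.8, 9.6]
wrist_force: [1.3, -3.6, 1.8]
opening: 0.0273
```

```bash
python3 - <<'E'
from h import *
go(pl(-.3,-142),.16,173.5)
snap('wrist','w16'); snap('side','si16')
im=cv2.imread('pics/w16.png');im2=cv2.imread('pics/si16.png');cv2.imwrite('pics/b16.png',np.hstack([cv2.resize(im,(400,300)),cv2.resize(im2,(400,300))])) 
E
```

```text
t 28.25 at [ 0.5473 -0.0771  0.0433] jaw 173.5 q6 -91.5 open 0.0273 -> shift cm [-1.167e+01 -1.100e-01  1.000e-02] turn -0.0
```

View pics/b16.png

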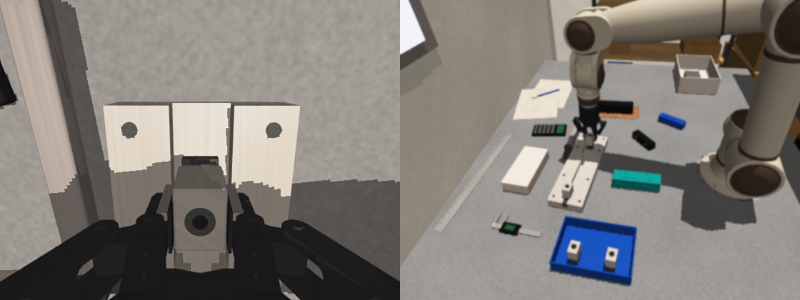

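The third stop is in the bay between the pads. Lift.

>>> play_rows(rows=[[[-2,0,0],0,2],[[-5,0,0],0,2],[[-8,0,0],0,2],[[-11,0,0],0,2],[[-12,0,0],0,2],[[-12,0,0],0,2],[[-12,0,0],0,2]])

```text
time: 28.93
ee_pos: [0.5464, -0.0758, 0.1609]
tcp_rot: [175.0, 90.0, -11.5]
wrist_force: [0.4, -0.9, -2.9]
opening: 0.0275
```

```bash
python3 - <<'E'
from h import *
print(bot.get_obs()['wrist_force'])
go(tr(-52,-33),.16,173.5)
E
```

```text
[ 0.38984672 -0.94251065 -2.92544091]
t 28.93 at [ 0.5464 -0.0758  0.1609] jaw 173.5 q6 -91.4 open 0.0275 -> shift cm [  0.08 -39.82  18.56] turn 0.0
```

>>> play_rows(rows=[[[0,-3,1],0,2],[[0,-6.5,3],0,2],[[0,-10,4.7],0,2],[[0,-13.5,6.4],0,2],[[0,-17,8],0,2],[[0,-20.5,9.7],0,2],[[0,-24,11.3],0,2],[[0,-27.5,13],0,2],[[0,-31,14.6],0,2],[[0,-34.5,16.3],0,2],[[0,-38,18],0,2],[[0,-39.8,18.5],0,2]])

```text
time: 29.93
ee_pos: [0.4047, 0.3433, 0.1587]
tcp_rot: [29.8, 89.8, -156.6]
wrist_force: [0.6, 0.0, -1.2]
opening: 0.0276
```

>>> play_rows(rows=[[[0,0,0],0,2],[[0,0,0],0,2],[[0,0,0],0,2]])

```text
time: 30.18
ee_pos: [0.4069, 0.3398, 0.1596]
tcp_rot: [51.9, 89.8, -134.6]
wrist_force: [0.6, -0.5, -2.2]
opening: 0.0271
```

```bash
python3 - <<'E'
from h import *
snap('wrist','w17'); print(bot.get_obs()['wrist_force'])
go(tr(-52,-33),.041,173.5)
E
```

```text
[ 0.40231542 -0.14539239 -0.71273929]
t 30.23 at [0.4072 0.3396 0.1601] jaw 173.5 q6 -43.7 open 0.0275 -> shift cm [11.91 -0.13  0.03] turn -0.0
```

View pics/w17.png

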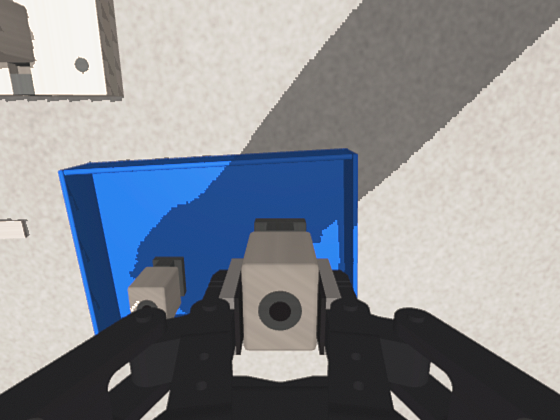

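>>> play_rows(rows=[[[3,0.1,0],0,2],[[6,0.2,0],0,2],[[9,0.2,0],0,2],[[11,0.2,0],0,2],[[11.8,0.2,0],0,2],[[12.2,0.2,0],0,2],[[12.3,0.2,0],0,2],[[12.3,0.2,0],0,2],[[12.3,0.2,0],0,2]])

```text
time: 30.98
ee_pos: [0.4079, 0.339, 0.0398]
tcp_rot: [-133.5, 89.9, 40.0]
wrist_force: [-0.3, 0.1, -2.5]
opening: 0.0271
```

>>> play_rows(rows=[[[0.1,0,0],0,2],[[0.2,0,0],0,2],[[0.2,0,0],0,3],[[0.2,0,0],0,4],[[0.2,0,0],0,4.2],[[0.2,0,0],0,4.2],[[-3,0,0],0,4.2],[[-6,0,0],0,4.2],[[-9,0,0],0,4.2],[[-12,0,0],0,4.2],[[-12,0,0],0,4.2]])

```text
time: 31.9
ee_pos: [0.4087, 0.3399, 0.1646]
tcp_rot: [-133.7, 89.5, 39.8]
wrist_force: [1.0, 1.4, 0.4]
opening: 0.0423
```

```bash
python3 - <<'E'
from h import *
go(pl(-.3,131.2),.16,173.5)
E
```

```text
t 31.9 at [0.4087 0.3399 0.1646] jaw 173.5 q6 -43.8 open 0.0423 -> shift cm [  0.49  12.46 -18.44] turn 0.0
```

>>> play_rows(rows=[[[0,2,-3],0,5],[[0,4,-6],0,5],[[0,6,-9],0,5],[[0,8,-12],0,5],[[0,10,-15],0,5],[[0,12,-17.5],0,5],[[0,12.4,-18.4],0,5],[[0,12.4,-18.4],0,5],[[0,12.4,-18.4],0,5]])

```text
time: 32.65
ee_pos: [0.5757, 0.1946, 0.1578]
tcp_rot: [5.8, 89.9, 179.3]
wrist_force: [-1.0, 0.3, 1.4]
opening: 0.0501
```

```bash
python3 - <<'E'
from h import *
go(pl(-.3,131.2),.0415,173.5)
snap('side','si18')
snap('wrist','w18')
im,P=cloud('wrist','w18');X,Y,Z=P[...,0],P[...,1],P[...,2]
m=(abs(Z-.071)<.004)&(X>.5)&(X<.63)
nn,l,st,ce=cv2.connectedComponentsWithStats(m.astype(np.uint8))
for i in range(1,nn):
    if st[i,4]>150: print(st[i,4],ce[i].round(),rect(P[l==i]),toplate(P[l==i].mean(0)).round(1))
E
```

```text
t 32.65 at [0.5757 0.1946 0.1578] jaw 173.5 q6 -64.8 open 0.0501 -> shift cm [11.63 -0.1  -0.21] turn -0.0
2055 [276. 221.] (array([577.4, 197.3]), array([36.1, 27.8]), 84.0) [ -1.  132.1]
```

View pics/si18.png

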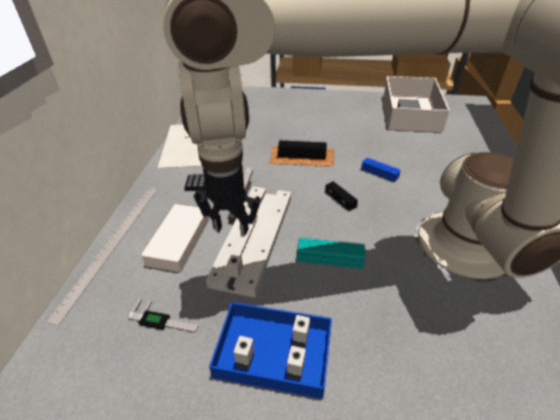

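Three stops are in the tray, and the last one is at plate y = 132.

>>> play_rows(rows=[[[4,-0.2,-0.2],0,5],[[8,-0.2,-0.2],0,5],[[10,-0.2,-0.2],0,5],[[11.1,-0.2,-0.2],0,5],[[11.6,-0.2,-0.2],0,5],[[11.7,-0.2,-0.2],0,5],[[11.7,-0.2,-0.2],0,3.5],[[11.7,-0.2,-0.2],0,2.2],[[11.7,-0.2,-0.2],0,2],[[11.7,-0.2,-0.2],0,2],[[11.7,-0.2,-0.2],0,2]])

```text
time: 33.67
ee_pos: [0.579, 0.1969, 0.0434]
tcp_rot: [-144.5, 89.8, 29.0]
wrist_force: [-1.8, 0.8, 6.5]
opening: 0.0276
```

```bash
python3 - <<'E'
from h import *
go(pl(-.3,-142),.0415,173.5)
E
```

```text
t 33.67 at [0.579  0.1969 0.0434] jaw 173.5 q6 -64.8 open 0.0276 -> shift cm [ 0.14 27.49  0.11] turn 0.0
```

>>> play_rows(rows=[[[0,1,0],0,2],[[0,2.5,0],0,2],[[0,4,0],0,2],[[0,5.5,0],0,2],[[0,7,0],0,2],[[0,8.5,0],0,2],[[0,10,0],0,2],[[0,11.5,0],0,2],[[0,13,0],0,2],[[0,14.5,0.1],0,2],[[0,16,0.1],0,2],[[0,16,0.1],0,2]])

```text
time: 34.67
ee_pos: [0.56, 0.0357, 0.0433]
tcp_rot: [-175.6, 89.8, -2.1]
wrist_force: [-1.2, -4.5, 6.9]
opening: 0.0272
```

```bash
python3 - <<'E'
from h import *
go(pl(-.3,-142),.0415,173.5)
E
```

```text
t 34.67 at [0.56   0.0357 0.0433] jaw 173.4 q6 -79.8 open 0.0272 -> shift cm [ 0.18 11.25  0.03] turn -0.1
```

>>> play_rows(rows=[[[0,1,0],0,2],[[0,2,0],0,2],[[0,3,0],0,2],[[0,4,0],0,2],[[0,5,0],0,2],[[0,6,0],0,2],[[0,7,0],0,2],[[0,8,0],0,2],[[0,9,0],0,2],[[0,10,0],0,2],[[0,11.2,0],0,2],[[0,11.2,0],0,2]])

```text
time: 35.67
ee_pos: [0.5476, -0.0751, 0.0433]
tcp_rot: [-178.3, 89.8, -4.9]
wrist_force: [-1.2, -3.1, 6.1]
opening: 0.0275
```

```bash
python3 - <<'E'
from h import *
go(pl(-.3,-142),.16,173.5)
snap('wrist','w19'); snap('side','si19')
im=cv2.imread('pics/w19.png');im2=cv2.imread('pics/si19.png');cv2.imwrite('pics/b19.png',np.hstack([cv2.resize(im,(400,300)),cv2.resize(im2,(400,300))])) 
E
```

```text
t 35.67 at [ 0.5476 -0.0751  0.0433] jaw 173.5 q6 -91.3 open 0.0275 -> shift cm [-1.167e+01  1.000e-01  1.000e-02] turn -0.0
```

View pics/b19.png

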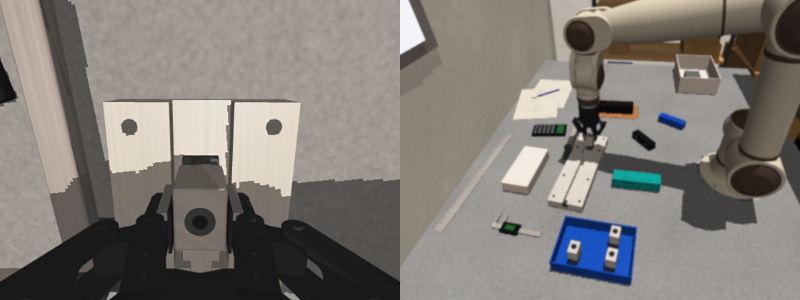

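The last stop is in the bay between the pads and the slot behind it is empty. Lift.

>>> play_rows(rows=[[[-2,0,0],0,2],[[-5,0,0],0,2],[[-8,0,0],0,2],[[-11,0,0],0,2],[[-12,0,0],0,2],[[-12,0,0],0,2],[[-12,0,0],0,2]])

```text
time: 36.35
ee_pos: [0.5467, -0.0739, 0.161]
tcp_rot: [172.7, 90.0, -13.8]
wrist_force: [-0.8, 0.0, -2.4]
opening: 0.0275
```

```bash
python3 - <<'E'
from h import *
print(bot.get_obs()['wrist_force'])
go(tr(52,-33),.16,173.5)
E
```

```text
[-0.76617329  0.03769088 -2.40538372]
t 36.35 at [ 0.5467 -0.0739  0.161 ] jaw 173.5 q6 -91.2 open 0.0275 -> shift cm [  0.09 -40.25   8.19] turn 0.0
```

>>> play_rows(rows=[[[0,-3,0.5],0,2],[[0,-6.5,1],0,2],[[0,-10,2],0,2],[[0,-13.5,3],0,2],[[0,-17,3.5],0,2],[[0,-20.5,4],0,2],[[0,-24,5],0,2],[[0,-27.5,6],0,2],[[0,-31,7],0,2],[[0,-34.5,7.5],0,2],[[0,-38,8.2],0,2],[[0,-40.2,8.2],0,2]])

```text
time: 37.35
ee_pos: [0.5085, 0.3376, 0.1585]
tcp_rot: [28.7, 89.8, -157.7]
wrist_force: [0.5, 0.0, -1.4]
opening: 0.0271
```

>>> play_rows(rows=[[[0,0,0],0,2],[[0,0,0],0,2],[[0,0,0],0,2]])

```text
time: 37.6
ee_pos: [0.5098, 0.3343, 0.1594]
tcp_rot: [44.2, 89.8, -142.3]
wrist_force: [0.1, -1.3, -1.7]
opening: 0.0273
```

```bash
python3 - <<'E'
from h import *
snap('wrist','w20'); print(bot.get_obs()['wrist_force'])
go(tr(52,-33),.041,173.5)
E
```

```text
[-0.12587825 -0.06816331 -0.61281954]
t 37.65 at [0.51   0.3339 0.1599] jaw 173.5 q6 -50.3 open 0.0272 -> shift cm [11.89 -0.17 -0.07] turn -0.0
```

View pics/w20.png

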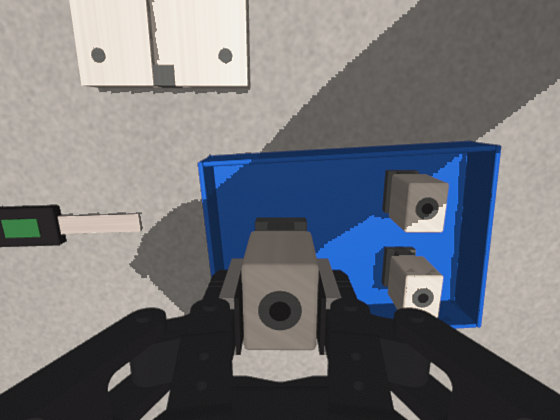

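>>> play_rows(rows=[[[3,0,0],0,2],[[6,0,0],0,2],[[9,0,0],0,2],[[11,0,0],0,2],[[11.8,0,0],0,2],[[12.2,0,0],0,2],[[12.3,0,0],0,2],[[12.3,0,0],0,2],[[12.3,0,0],0,2]])

```text
time: 38.4
ee_pos: [0.5111, 0.3353, 0.04]
tcp_rot: [-140.8, 89.9, 32.7]
wrist_force: [0.6, -0.5, -1.9]
opening: 0.0274
```

>>> play_rows(rows=[[[0.1,0,0],0,2],[[0.2,0,0],0,2],[[0.2,0,0],0,3],[[0.2,0,0],0,4],[[0.2,0,0],0,4.2],[[0.2,0,0],0,4.2],[[-3,0,0],0,4.2],[[-6,0,0],0,4.2],[[-9,0,0],0,4.2],[[-12,0,0],0,4.2],[[-13,0,0],0,4.2],[[-13,0,0],0,4.2]])

```text
time: 39.4
ee_pos: [0.5114, 0.3357, 0.1716]
tcp_rot: [-140.3, 89.7, 33.2]
wrist_force: [0.6, -0.1, -0.2]
opening: 0.0421
```

```bash
python3 - <<'E'
from h import *
for v in np.linspace(1.65,0,20):
    d=np.array([-np.cos(v),-np.sin(v)]); n=np.array([-np.sin(v),np.cos(v)])
    p=np.array([75,-81])+140*d-22*n
    print(round(v,2),p.round(),pl(*p).round(3))
snap('scene','s21')
im,P=cloud('scene','scene0')
for nm,(u,v) in dict(calc=(318,350),foam=(388,255)).items(): print(nm,P[v,u])
E
```

```text
1.65 [ 108. -219.] [ 0.646 -0.165]
1.56 [  96. -221.] [ 0.634 -0.166]
1.48 [  84. -222.] [ 0.621 -0.165]
1.39 [  71. -223.] [ 0.609 -0.164]
1.3 [  59. -222.] [ 0.597 -0.162]
1.22 [  47. -220.] [ 0.585 -0.159]
1.13 [  35. -217.] [ 0.574 -0.155]
1.04 [  23. -213.] [ 0.562 -0.149]
0.96 [  12. -208.] [ 0.552 -0.143]
0.87 [   1. -202.] [ 0.542 -0.136]
0.78 [  -9. -195.] [ 0.532 -0.128]
0.69 [ -18. -188.] [ 0.524 -0.119]
0.61 [ -27. -179.] [ 0.516 -0.11 ]
0.52 [ -35. -170.] [ 0.509 -0.1  ]
0.43 [ -43. -160.] [ 0.503 -0.089]
0.35 [ -49. -149.] [ 0.498 -0.078]
0.26 [ -55. -138.] [ 0.493 -0.066]
0.17 [ -59. -127.] [ 0.49  -0.054]
0.09 [ -63. -115.] [ 0.488 -0.042]
0.0 [ -65. -103.] [ 0.487 -0.03 ]
calc [ 0.75157575 -0.18139912  0.01727811]
foam [0.76761437 0.07140918 0.04672075]
```

View pics/s21.png

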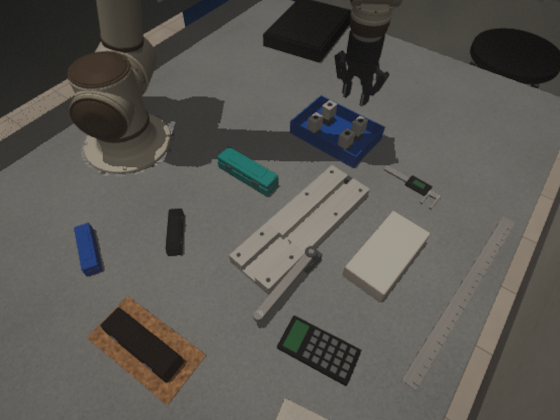

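All four stops stand in the tray (scene rows 105–140), the slot is empty, the case is still on the mat and the bar is open. Now to close the bar from its outer side.

```bash
python3 - <<'E'
from h import *
go(pl(118,-215),.13,173.5)
E
```

```text
t 39.45 at [0.5108 0.3353 0.1691] jaw 173.5 q6 -50.2 open 0.0419 -> shift cm [  3.88  47.78 -20.04] turn 0.0
```

>>> play_rows(rows=[[[0,3,-1.5],0,2],[[0,7,-3],0,0],[[0,10.5,-4.5],0,0],[[0,14,-6],0,0],[[0,18,-7.5],0,0],[[0,21.5,-9],0,0],[[0,25,-10.5],0,0],[[0,29,-12],0,0],[[0,32.5,-13.5],0,0],[[0,36,-15],0,0],[[0,40,-17],0,0],[[0,43,-18.5],0,0]])

```text
time: 40.45
ee_pos: [0.6453, -0.1156, 0.1657]
tcp_rot: [-0.1, 89.8, 173.4]
wrist_force: [1.5, 0.8, -0.5]
opening: 0.0
```

```bash
python3 - <<'E'
from h import *
go(pl(118,-215),.12,173.5)
E
```

```text
t 40.45 at [ 0.6453 -0.1156  0.1657] jaw 173.5 q6 -93.6 open 0.0 -> shift cm [ 4.56  4.49 -1.63] turn -0.0
```

>>> play_rows(rows=[[[2,2,-0.8],0,0],[[4,4.3,-1.6],0,0],[[4.5,4.5,-1.6],0,0],[[4.5,4.5,-1.6],0,0],[[4.5,4.5,-1.6],0,0]])

```text
time: 40.87
ee_pos: [0.6556, -0.1592, 0.1217]
tcp_rot: [-12.1, 89.8, 161.4]
wrist_force: [-0.9, 0.5, 0.2]
opening: -0.0001
```

```bash
python3 - <<'E'
from h import *
go(pl(118,-215),.038,173.5)
snap('wrist','w22')
E
```

```text
t 40.87 at [ 0.6556 -0.1592  0.1217] jaw 173.5 q6 -97.2 open -0.0001 -> shift cm [ 8.37  0.28 -0.11] turn 0.0
```

View pics/w22.png

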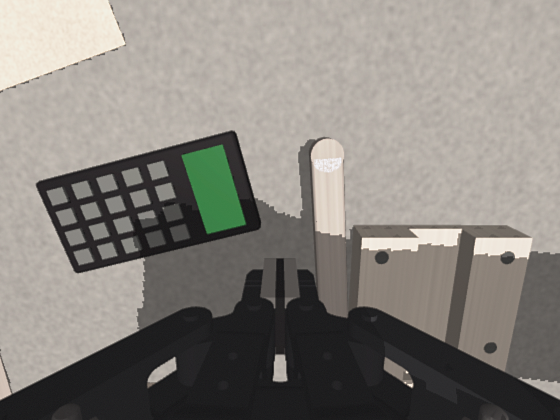

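The bar (cols 313–345) lies just right of the closed fingers. I'll descend with a little extra clearance.

>>> play_rows(rows=[[[0,0.3,-0.5],0,0],[[3.5,0.3,-0.5],0,0],[[6.5,0.3,-0.5],0,0],[[7.8,0.3,-0.5],0,0],[[8.3,0.3,-0.5],0,0],[[8.3,0.3,-0.5],0,0]])

```text
time: 41.42
ee_pos: [0.661, -0.1627, 0.0401]
tcp_rot: [-7.8, 89.9, 165.7]
wrist_force: [0.9, 1.3, 0.5]
opening: -0.0001
```

```bash
python3 - <<'E'
from h import *
o=bot.get_obs(); M=R.from_euler('xyz',o['tcp_rot'],degrees=True).as_matrix()
print(o['ee_pos'],toplate(o['ee_pos']))
for v in np.linspace(1.65,-.02,22):
    d=np.array([-np.cos(v),-np.sin(v)]); n=np.array([-np.sin(v),np.cos(v)])
    p=np.array([75,-81])+140*d-22*n
    print(round(v,2),p.round(), (M.T@(np.r_[pl(*p),.038]-o['ee_pos'])*100).round(1))
E
```

```text
[ 0.66096707 -0.1626897   0.04006143] [ 122.81445886 -215.16984681]
1.65 [ 108. -219.] [0.2 0.4 1.5]
1.57 [  97. -221.] [0.2 0.6 2.6]
1.49 [  86. -222.] [0.2 0.7 3.7]
1.41 [  75. -223.] [0.2 0.7 4.8]
1.33 [  63. -222.] [0.2 0.7 6. ]
1.25 [  52. -221.] [0.2 0.6 7.1]
1.17 [  41. -219.] [0.2 0.3 8.2]
1.09 [  30. -215.] [0.2 0.  9.3]
1.01 [  20. -211.] [ 0.2 -0.4 10.3]
0.93 [   9. -207.] [ 0.2 -0.9 11.3]
0.85 [  -0. -201.] [ 0.2 -1.4 12.3]
0.78 [ -10. -195.] [ 0.2 -2.1 13.2]
0.7 [ -18. -188.] [ 0.2 -2.8 14.1]
0.62 [ -27. -180.] [ 0.2 -3.5 14.9]
0.54 [ -34. -171.] [ 0.2 -4.4 15.7]
0.46 [ -41. -163.] [ 0.2 -5.3 16.4]
0.38 [ -47. -153.] [ 0.2 -6.2 17. ]
0.3 [ -52. -143.] [ 0.2 -7.2 17.5]
0.22 [ -57. -133.] [ 0.2 -8.3 18. ]
0.14 [ -61. -122.] [ 0.2 -9.3 18.3]
0.06 [ -63. -111.] [  0.2 -10.4  18.6]
-0.02 [ -65. -100.] [  0.2 -11.5  18.8]
```

>>> play_rows(rows=[[[0.1,0.4,1.5],0,0],[[0.1,0.6,2.6],0,0],[[0.1,0.7,3.7],0,0],[[0.1,0.7,4.8],0,0],[[0.1,0.7,6],0,0],[[0.1,0.6,7.1],0,0],[[0.1,0.3,8.2],0,0],[[0.1,0,9.3],0,0],[[0.1,-0.4,10.3],0,0],[[0.1,-0.9,11.3],0,0],[[0.1,-1.4,12.3],0,0],[[0.1,-2.1,13.2],0,0]])

```text
time: 42.42
ee_pos: [0.5335, -0.1276, 0.0422]
tcp_rot: [172.4, 89.7, -14.1]
wrist_force: [1.4, 0.6, 1.0]
opening: 0.0002
```

>>> play_rows(rows=[[[0,-0.7,0.9],0,0],[[0,-1.4,1.7],0,0],[[0,-2.3,2.5],0,0],[[0,-3.2,3.2],0,0],[[0,-4.1,3.8],0,0],[[0,-5.1,4.3],0,0],[[0,-6.2,4.8],0,0],[[0,-7.2,5.1],0,0],[[0,-8,5.3],0,0],[[0,-8,5.3],0,0]])

```text
time: 43.25
ee_pos: [0.4884, -0.0404, 0.0392]
tcp_rot: [-42.3, 90.0, 131.3]
wrist_force: [-0.4, 0.0, -0.1]
opening: 0.0
```

```bash
python3 - <<'E'
from h import *
o=bot.get_obs(); print(o['ee_pos'],toplate(o['ee_pos']))
snap('wrist','w23'); snap('side','si23')
im=cv2.imread('pics/w23.png');im2=cv2.imread('pics/si23.png');cv2.imwrite('pics/b23.png',np.hstack([cv2.resize(im,(400,300)),cv2.resize(im2,(400,300))])) 
E
```

```text
[ 0.48842347 -0.0404312   0.03921879] [ -62.46006625 -113.22974173]
```

View pics/b23.png

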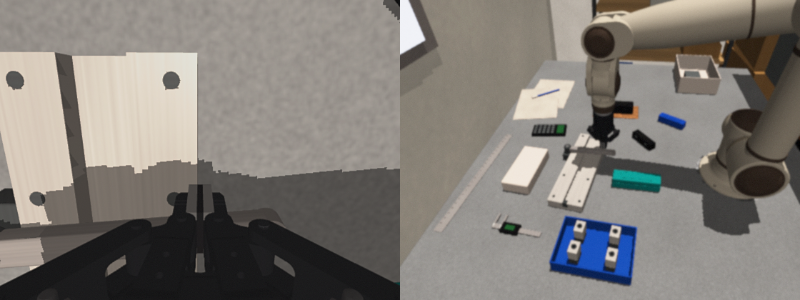

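The bar is nearly closed. Push on gently to its stop.

>>> play_rows(rows=[[[0,-0.3,0],0,0],[[0,-0.6,0],0,0],[[0,-0.9,0.1],0,0],[[0,-0.9,0.1],0,0]])

```text
time: 43.68
ee_pos: [0.4887, -0.0327, 0.0392]
tcp_rot: [-37.0, 90.0, 136.5]
wrist_force: [-0.5, 0.4, -0.1]
opening: -0.0
```

>>> play_rows(rows=[[[0,-0.2,0],0,0],[[0,-0.4,0],0,0],[[0,-0.4,0],0,0]])

```text
time: 43.93
ee_pos: [0.4891, -0.0288, 0.0393]
tcp_rot: [-33.5, 90.0, 140.0]
wrist_force: [-0.4, 0.6, 0.5]
opening: 0.0003
```

>>> play_rows(rows=[[[0,-0.2,0],0,0],[[0,-0.4,0],0,0],[[0,-0.4,0],0,0]])

```text
time: 44.18
ee_pos: [0.4894, -0.0263, 0.0393]
tcp_rot: [88.4, 89.8, -98.1]
wrist_force: [-1.6, -9.2, 0.3]
opening: -0.0
```

>>> play_rows(rows=[[[0,0.6,0],0,0],[[0,2,0],0,0],[[0,3,0],0,0],[[-3,3,0],0,0],[[-7,3,0],0,0],[[-10,5,0],0,0],[[-14,6,0],0,0],[[-14,6,0],0,0],[[-14,6,0],0,0]])

```text
time: 44.93
ee_pos: [0.484, -0.0855, 0.1817]
tcp_rot: [-178.6, 89.7, -5.2]
wrist_force: [-0.3, 0.2, -1.3]
opening: 0.0001
```

```bash
cat > chk.py <<'E'
from h import *
import sys
k=sys.argv[1]
snap('side','si'+k);snap('scene','s'+k);snap('wrist','w'+k)
print(bot.get_obs()['time'])
for n,f,off in (('side','si'+k,-.001),('scene','s'+k,.002)):
    im,P=cloud(n,f);V=cv2.cvtColor(im,cv2.COLOR_BGR2GRAY);X,Y,Z=P[...,0],P[...,1],P[...,2]-off
    q=P[(abs(Z-.05)<.003)&(X>.42)&(X<.6)&(Y>-.09)&(Y<.02)&(V>60)]
    if len(q)>50:
        r=rect(q);vx=cv2.fitLine((q[:,:2]*1000).astype(np.float32),cv2.DIST_HUBER,0,.01,.01).ravel(); print(n,'bar',len(q),r,'angle',np.degrees(np.arctan2(vx[1],vx[0])),'value',-np.radians(0)+np.arctan(vx[1]/vx[0])+.1134)
    q=P[(abs(Z-.048)<.005)&(X>.35)&(X<.6)&(Y>-.45)&(Y<-.3)&(V<110)]
    if len(q)>50: print(n,'case',len(q),rect(q),np.median(q[:,2]))
    m=(abs(Z-.066)<.006)&(X>.34)&(X<.58)&(Y>.29)&(Y<.45)
    nn,l,st,ce=cv2.connectedComponentsWithStats(m.astype(np.uint8))
    for i in range(1,nn):
        if st[i,4]>40:
            c=P[l==i].mean(0)[:2]-TC; print(n,'stop in tray mm',(c@TX*1000).round(),(c@TY*1000).round())
E
python3 chk.py 24
```

```text
45.0833
side bar 289 (array([520.2,  -8.6]), array([ 23.7, 161.5]), 81.8) angle -6.959451 value -0.008065355157852172
side case 248 (array([ 468.9, -369.1]), array([165.8,  50.9]), 2.7) 0.04638292985031328
side stop in tray mm 51.0 -32.0
side stop in tray mm -51.0 -34.0
side stop in tray mm 52.0 32.0
side stop in tray mm -51.0 35.0
scene bar 496 (array([520. , -10.5]), array([ 20.9, 159.7]), 83.7) angle -6.7784915 value -0.004907001888751983
scene case 2238 (array([ 470.2, -374.1]), array([168. ,  47.8]), 1.1) 0.04973395273007275
scene stop in tray mm -50.0 31.0
scene stop in tray mm -50.0 -38.0
scene stop in tray mm 53.0 28.0
scene stop in tray mm 53.0 -37.0
```

View pics/w24.png

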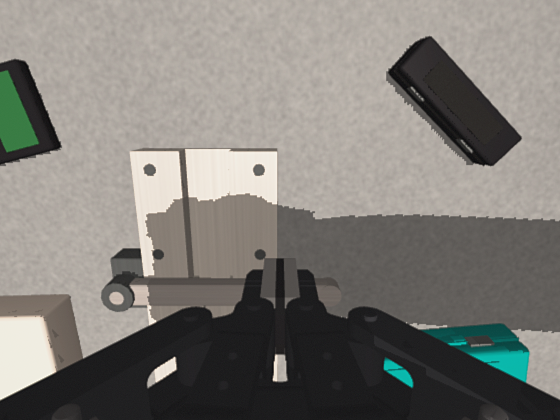

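View pics/s24.png

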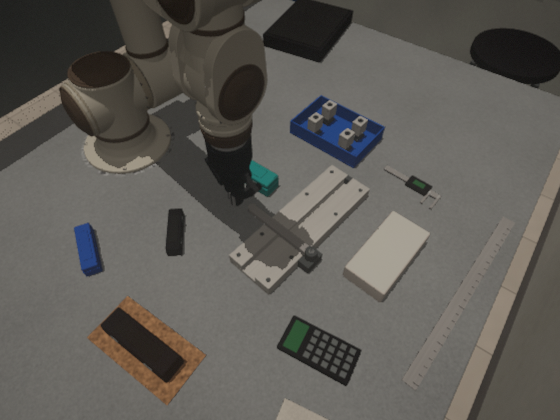

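Everything measures in place: bar about 0 rad, case centred on the mat, and all four stops in the tray with margin. The hand is clear. Hand in.

>>> play_rows(rows=[[[-2,0,0],0,0],[[-4,0,0],0,0],[[-4,0,0],0,0],[[-4,0,0],0,0],[[-4,0,0],0,0],[[-4,0,0],0,0]])

```text
time: 45.58
ee_pos: [0.4824, -0.0844, 0.2177]
tcp_rot: [-4.8, 89.9, 168.8]
wrist_force: [-0.9, -1.0, -0.1]
opening: 0.0001
```

```bash
python3 chk.py 25 && python3 -c "
from h import *
print(bot.job_done())"
```

```text
45.7333
side bar 293 (array([520.5,  -7.9]), array([ 24.5, 160.4]), 82.3) angle -6.7333817 value -0.004119691586494445
side case 332 (array([ 469.8, -371. ]), array([167.7,  55.9]), 1.4) 0.04623367051017452
side stop in tray mm 52.0 -32.0
side stop in tray mm -51.0 -34.0
side stop in tray mm 52.0 32.0
side stop in tray mm -51.0 35.0
scene bar 495 (array([520.5, -10.3]), array([ 20.8, 160.8]), 83.4) angle -6.7879806 value -0.005072605943679809
scene case 2236 (array([ 469.8, -374. ]), array([168.6,  48.1]), 1.1) 0.049694214360618105
scene stop in tray mm -50.0 31.0
scene stop in tray mm -49.0 -38.0
scene stop in tray mm 53.0 28.0
scene stop in tray mm 54.0 -36.0
the job is handed in; nothing more can be done
None
```

I laid the black case in the middle of the mat, swung the keeper bar fully open (measured 1.65 rad), and slid, lifted and stood all four stops in the tray. I then swung the bar shut and handed the job in at about 46 s of the 210 s allowed.

The last checks, from two cameras, came just before handing in:
- **Case:** its centre is within about 2 mm of the mat's middle and it lies lengthwise within about 2°. Its top is at about 48 mm, so it is right way up.
- **Stops:** all four stand in the tray at about ±52 mm along and ±33 mm across.
- **Keeper bar:** within 0.01 rad of closed.
- **Bystanders:** I saw no shift of the foam, calculator or caliper in the pictures; I did not measure them.

No check failed. The two cameras differ by 2–4 mm, which is within calibration and well inside the limits. I saw no sign of the case being knocked or the grip slackening. The hand-in reports no verdict, so I don't know how the run was judged.

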